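# Clear the tea tray: tip leftover sugar out, put the hammer away

## Robot

A 7-joint arm with a two-finger parallel gripper is mounted at the origin on the work surface. World frame = base frame: x ahead of the robot, y to its left, z up, the work surface at z = 0. Lengths are in m, angles in rad, forces in N, time in s.
With the tool pointing down it reaches from about 0.4 to 0.85 m from the base axis. Payload 4.5 kg.
Tool frame: the origin (TCP) lies at the very end of the fingers, on their centre line; the grasp point (between the pads) lies 19 mm behind it (hold_point_z is the z of the grasp point in the tool frame, in m); z points along the fingers, y is the line along which they close (so a half turn about z gives the same grasp; the last joint's range is limited). The gripper opens to 88 mm and grips with 3 to 60 N. Pads are 18 mm wide; open, the fingers measure 123 mm over their backs; the gripper's body (75 mm by 187 mm) begins 45 mm behind the grasp point.
Start: joints at [-1.268, 0.689, -0.195, 1.565, 0.157, 0.902, -0.215], TCP at [0.166, 0.603, 0.239] pointing down, gripper open.
Joint ranges: [-3.01, 3.01], [-0.46, 2.08], [-1.47, 1.51], [0.13, 2.56], [-1, 4.14], [0.04, 2.09], [-2.66, 2.66]. Speed limits (rad/s): [2.57, 2.57, 3.14, 3.14, 3.14, 3.14, 3.14].

## Interface

Orientations are given as a 3x3 rotation matrix whose columns are the frame's x, y, z axes.
In Python, from plant import read_state, snapshot, camera_params, close_job, spot_in, spot_point, hold_point_z gives the robot as it stands.
- The arm moves only by the tool servo_tool, never from a script. Its argument "deltas" is a list of rows, each a list of 7 numbers: the opening, from 0 (shut) to 1 (fully open), then the shift along the tool's x, y, z in m, then the turn, a rotation vector about the tool's x, y, z in degrees. A call has 1 to 12 rows; each row shifts and turns the commanded pose from where the row before left it, along the tool's axes as they then stand; what a row does not reach is not made up. A row lasts 1/8 s, in which the tool goes at most 62.5 mm and 10.7 degrees, less where a joint would pass 70% of its speed; a pose out of reach is approached as far as the arm can. A call with a gripper value outside its range is refused whole. The fingers move at their own pace and stop on an object; "force" is the grip in N (left out, the last holds). Time passes only in rows, so rows that do not move let the fingers close. It gives the time, the measured TCP pose, the force, the opening and the grip force at its end, in the units of the state.
- read_state(): the state, without advancing time (a new reading comes with each control period).
- snapshot(name): name is "side" or "top" or "wrist"; returns (picture, depth): 420x560x3 uint8, red, green, blue; 420x560 float32, m along the optical axis (not along the pixel's ray), 0 where there is no reading.
- camera_params(name): a dict with "fx", "fy", "cx", "cy" (pixels), "eye" and "attitude" of the camera in the world. Camera axes: x right, y down, z forward; pixel columns grow to the right and rows downward; lengths in m; the calibration is good to about 2 mm. A picture is of the moment at which its call begins: read the wrist's pose just before it. camera_params takes no time and is no camera call; for the wrist camera it gives the pose at the moment of the call.
- close_job(): hands the job in; it is judged then, once.
Trained networks look in the newest picture that a camera, given by its name, has taken for a name from the list of things; names that differ only in an ending like _2 or _b are one class to them, and where a whole thing is asked for, a point or a joint stands for the part that bears it (a point fixed in the world has none). Each returns a list of dicts, best first, with "conf" (0 to 1); they miss things now and then, are a little off and sometimes report something else, mostly with a low value. They report only what shows in the picture. A call takes as long as a camera call. They do not tell look-alikes from the thing itself.
- spot_in(camera, query): "at" ([x, y, z] in m, in world coordinates, good to about 4 mm: the middle of the surface that is visible of it).
- spot_point(camera, query): "at" ([x, y, z] in m, in world coordinates, good to about 4 mm: a listed point, or the origin of a listed thing).
The state is a dict: "clock": time; "joints": joint angles; "joint_velocities": joint speeds; "tau": joint torques, N m; "position": TCP position; "orientation": TCP orientation; "ft_force": force on the tool from outside, world axes, zero at the start; "wrist_torque": the same for the moment, N m; "width": finger opening in m; "finger_force": force on a finger pad.
Only numpy, scipy, OpenCV 4.12 (cv2) and the standard library are available. Lean on these libraries where they do the work, as an engineer would, in place of code of your own. Each camera call takes 0.05 s, during which the arm holds its last target. There are 200 camera calls.

## Task

Tidy the tea tray: tip the lumps of sugar out of whichever blue glasses still hold any into the white saucer, stand those glasses upright on the tray again, and leave the glasses that are already empty and the teapot where they are. Lay the sugar hammer in the drawer and slide the drawer fully shut; the saucer stays on the tray, level, with all of the sugar in it.

Things in the scene. Friction and masses are not known exactly. Their poses are not given: they have to be found in the camera images.
- tray (a point): centre of the upper face of a round steel tray, 560 mm across, with a raised brass rim 6 mm high; it stands fixed on a low folding wooden stand, its face 100 mm above the table and level. The point's z is up and its axes turn with the stand; in the tray's frame the drawer lies towards -y.
- drawer (a joint): slide of the small wooden drawer under the tray's -y side: 0 = fully shut, grows in metres as it slides out along the tray's -y, 0.15 = stop. It is at first about half open and stays where it is left; about 2 N move it (1.5 N of friction, 4 N s/m damping).
- drawer_floor (a point): centre of the drawer's inner floor, 26 mm above the table; moves with the drawer, axes like the tray's. Inside: 238 mm (x) by 148 mm (y), 44 mm deep; walls 6 mm. Fully out, nearly all of it is clear of the tray (floor centre 70 mm beyond the tray's edge); shut, it is under the tray, with 20 mm between its walls and the tray's underside.
- drawer_front (a point): middle of the upper edge of the drawer's front panel, outer face, 78 mm above the table; panel 270 mm (x) wide, 62 mm high, with the wall behind it 20 mm thick along y. A brass bar handle (10 mm thick, 100 mm long along x) stands 38 mm out (-y) from the panel, 23 mm below this edge. Axes like the tray's.
- dish: deep white ceramic saucer for the sugar, loose, 0.45 kg: 156 mm across the rim, 45 mm high, 70 mm across the foot, wall 5 mm. Origin: centre of its underside, z up.
- hammer: stainless sugar hammer lying on the tray, 163 mm long, 0.18 kg: a round shaft 13 mm thick along its x, from x = -0.088 to 0.065 (the handle end wrapped in dark wood, 16 mm thick), and a round cross-head 22 mm thick and 62 mm long (along its y) at x = 0.065. Origin under the shaft; the shaft's axis and the head's axis are 11 mm above it. It balances near x = 0.03.
- teapot: empty steel teapot, a bystander, 0.7 kg: body 120 mm across, 137 mm high, spout towards its +x to 108 mm, handle towards its -x to 96 mm. Origin: centre of its underside.
- glass_a: cobalt blue tea glass (may hold sugar or be empty), same as the other two, 90 mm high, 69 mm across the rim, 66 mm across the foot, nearly straight; wall 3.5 mm, floor 6 mm thick, 0.16 kg, open at the top. Origin: centre of its underside, z towards the mouth.
- glass_b: cobalt blue tea glass (may hold sugar or be empty), same as the other two, 90 mm high, 69 mm across the rim, 66 mm across the foot, nearly straight; wall 3.5 mm, floor 6 mm thick, 0.16 kg, open at the top. Origin: centre of its underside, z towards the mouth.
- glass_c: cobalt blue tea glass (may hold sugar or be empty), same as the other two, 90 mm high, 69 mm across the rim, 66 mm across the foot, nearly straight; wall 3.5 mm, floor 6 mm thick, 0.16 kg, open at the top. Origin: centre of its underside, z towards the mouth.
- lump1: broken lump of cream-white sugar, 24 x 25 x 24 mm (x, y, z), 25 g, at first on the floor of one of the blue glasses; may be absent. Friction about 0.27 on anything: a glass empties when tilted some 15 to 20 degrees past level. Origin: centre of one 24 x 25 mm face; the middle lies 12 mm along z.
- lump2: broken lump of cream-white sugar, 24 x 25 x 24 mm (x, y, z), 25 g, at first on the floor of one of the blue glasses; may be absent. Friction about 0.27 on anything: a glass empties when tilted some 15 to 20 degrees past level. Origin: centre of one 24 x 25 mm face; the middle lies 12 mm along z.
- lump3: broken lump of cream-white sugar, 24 x 25 x 24 mm (x, y, z), 25 g, at first on the floor of one of the blue glasses; may be absent. Friction about 0.27 on anything: a glass empties when tilted some 15 to 20 degrees past level. Origin: centre of one 24 x 25 mm face; the middle lies 12 mm along z.
- lump4: broken lump of cream-white sugar, 24 x 25 x 24 mm (x, y, z), 25 g, at first on the floor of one of the blue glasses; may be absent. Friction about 0.27 on anything: a glass empties when tilted some 15 to 20 degrees past level. Origin: centre of one 24 x 25 mm face; the middle lies 12 mm along z.
Mind the look-alikes: they are no part of the job. Leave any red look-alike of the glass_b alone. What is shaped like the hammer but turquoise is not meant.

How it is judged:
On the way:
1. a glass is tipped at least level over or beside the saucer, held up off the tray (((angle between glass_a's own z axis and vertical above 1.4 rad and horizontal distance between glass_a and dish below 0.16 m and height (world z) of glass_a above 0.14 m) or (angle between glass_b's own z axis and vertical above 1.4 rad and horizontal distance between glass_b and dish below 0.16 m and height (world z) of glass_b above 0.14 m))), for 0.2 s.
At the end, for the whole second after the job is handed in: Every lump lies in the saucer (within 75 mm of its centre, none in a glass); three glasses and saucer stand upright (7 degrees) on the tray; a glass that held no sugar is within 40 mm of where it was; the hammer lies in the drawer, shut to within 8 mm (horizontal distance between each of lump1, lump2, lump3, lump4 and dish below 0.075 m and z of lump1 in the frame of dish between 0 and 0.075 m and distance between each of lump1, lump2, lump3, lump4 and glass_a above 0.06 m and distance between each of lump1, lump2, lump3, lump4 and glass_b above 0.06 m and z of lump2 in the frame of dish between 0 and 0.075 m and z of lump3 in the frame of dish between 0 and 0.075 m and z of lump4 in the frame of dish between 0 and 0.075 m and angle between each of glass_a, glass_b, glass_c, dish's own z axis and vertical below 0.12 rad and horizontal distance between each of glass_a, glass_b, glass_c, dish and tray below 0.255 m and z of glass_a in the frame of tray between -0.006 and 0.012 m and linear speed of each of glass_a, glass_b, glass_c, dish below 0.02 m/s and z of glass_b in the frame of tray between -0.006 and 0.012 m and z of glass_c in the frame of tray between -0.006 and 0.012 m and z of dish in the frame of tray between -0.006 and 0.012 m and (distance of glass_a from where it was at the start of the episode below 0.04 m or horizontal distance between any of lump1, lump2 and dish below 0.075 m) and (distance of glass_b from where it was at the start of the episode below 0.04 m or horizontal distance between any of lump3, lump4 and dish below 0.075 m) and x of hammer in the frame of drawer_floor between -0.119 and 0.119 m and y of hammer in the frame of drawer_floor between -0.074 and 0.074 m and z of hammer in the frame of drawer_floor between -0.01 and 0.035 m and value of joint drawer below 0.008 m); the robot touches nothing.
It fails at once if the empty glass that never held sugar is shifted more than 40 mm or tipped (distance of glass_c from where it was at the start of the episode above 0.04 m or angle between glass_c's own z axis and vertical above 0.35 rad).
It fails at once if the teapot is shifted more than 40 mm or tipped (distance of teapot from where it was at the start of the episode above 0.04 m or angle between teapot's own z axis and vertical above 0.35 rad).
Of lump1, lump2, lump3, lump4 only 2 to 4 are there at a start; the rules pass over those that are not, and their reading is None.
At some moment in a run one of hammer, dish may be knocked a few centimetres aside while the robot is not near it.
It also fails if it takes over 208 s, if anything falls off the work surface, if the arm or the gripper's body presses on something with over 40 N, if the wrist force passes 120 N, or if a joint passes its speed limit or range.

## Working session

There is one attempt and no reset: what is moved stays moved. The work goes in short steps, Python scripts to look and compute and a tool call to move; the robot and the scene stay as the last step left them, time stands still between calls to the robot, and variables do not carry over. Pictures are saved under pics/ and viewed, at most 14 in all, crops included, and the job is handed in when it is done.

Besides the shell and the picture viewer there is one more tool, called after "Call:" as a command line: name --pt "numbers of a row" for each row, then --argument value for the rest. servo_tool: Moves the arm, as the interface text tells. Its arguments: {"type":"object","properties":{"deltas":{"type":"array"},"force":{"type":"number"}},"required":["deltas"]}

```bash
mkdir -p pics; cat > h.py <<'E'
import numpy as np, cv2
from plant import *
np.set_printoptions(precision=4,suppress=True)
def save(n,img,sc=1):
    cv2.imwrite(f'pics/{n}.png',cv2.resize(img[:,:,::-1],None,fx=sc,fy=sc))
def cloud(cam,d,c=None):
    c=c or camera_params(cam)
    v,u=np.mgrid[:d.shape[0],:d.shape[1]]
    P=np.stack([(u-c['cx'])/c['fx']*d,(v-c['cy'])/c['fy']*d,d],-1)
    return P@np.array(c['attitude']).T+np.array(c['eye'])
def pix(cam,p,c=None):
    c=c or camera_params(cam)
    q=np.array(c['attitude']).T@(np.array(p)-c['eye'])
    return np.round([c['fx']*q[0]/q[2]+c['cx'],c['fy']*q[1]/q[2]+c['cy']]).astype(int)
E
python3 - <<'E'
from h import *
print(read_state())
for cam in('top','side'):
    im,d=snapshot(cam); np.savez(f'{cam}.npz',im=im,d=d); save(cam+'0',im,1.4)
    c=camera_params(cam);print(cam,c)
    for q in('tray','drawer_floor','drawer_front','dish','hammer','teapot','glass_a','lump1'):
        for r in spot_point(cam,q): print(q,np.array(r['at']),round(r['conf'],2),pix(cam,r['at'],c))
E
```

```text
{'clock': 0.0, 'joints': array([-1.2682,  0.69  , -0.1945,  1.5663,  0.1573,  0.9025, -0.2151]), 'joint_velocities': array([ 0.002 ,  0.0016,  0.0013,  0.0003,  0.0009, -0.0017,  0.0001]), 'tau': array([ -0.0007, -52.7573,  -1.2663, -15.3438,  -0.0524,   0.0065,
         0.0002]), 'position': array([0.1659, 0.6019, 0.2379]), 'orientation': array([[-0.9641,  0.2655, -0.0003],
       [ 0.2655,  0.9641, -0.0018],
       [-0.0002, -0.0018, -1.    ]]), 'ft_force': array([-0.9851, -0.0186,  0.5556]), 'wrist_torque': array([-0.0399,  0.0368,  0.0541]), 'finger_force': 0.0, 'width': 0.0881287080971404}
top {'fx': 379.6754569260876, 'fy': 379.6754569260876, 'cx': 278.04396229656595, 'cy': 208.55373810224012, 'eye': array([0.4253, 0.0372, 1.0847]), 'attitude': array([[ 0.0045, -0.9938,  0.1114],
       [-1.    , -0.0041,  0.0032],
       [-0.0028, -0.1114, -0.9938]])}
tray [0.5381 0.1498 0.1017] 0.71 [236 207]
drawer_floor [ 0.5253 -0.1335  0.0259] 0.69 [340 215]
drawer_floor [0.5366 0.1466 0.1042] 0.6 [237 208]
drawer_front [ 0.5309 -0.2297  0.0805] 0.6 [380 212]
drawer_front [0.6163 0.0189 0
[... 887 characters left out ...]
, 0.9188]), 'attitude': array([[-0.9757, -0.1564,  0.1531],
       [-0.2185,  0.7397, -0.6365],
       [-0.0137, -0.6545, -0.7559]])}
tray [0.537  0.1436 0.1007] 0.66 [276 240]
drawer_floor [ 0.5248 -0.2308  0.0763] 0.49 [308 149]
drawer_front [ 0.527  -0.2325  0.0738] 0.58 [307 149]
dish [0.4498 0.0529 0.1007] 0.91 [317 218]
hammer [ 0.2729 -0.2556  0.0033] 0.54 [388 172]
teapot [0.7419 0.1136 0.1011] 0.77 [201 218]
glass_a [ 0.8227 -0.1116  0.0047] 0.89 [205 179]
glass_a [ 0.7247 -0.2057 -0.0003] 0.84 [244 164]
glass_a [0.5665 0.2002 0.0971] 0.77 [259 258]
glass_a [0.541  0.3283 0.1   ] 0.65 [255 308]
glass_a [0.6223 0.034  0.1008] 0.61 [254 202]
lump1 [0.5386 0.3171 0.1032] 0.66 [257 303]
```

View pics/top0.png

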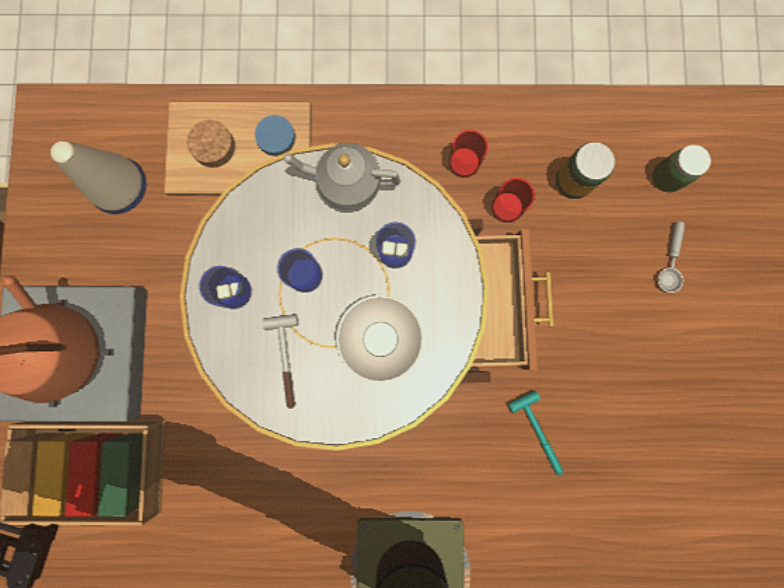

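View pics/side0.png

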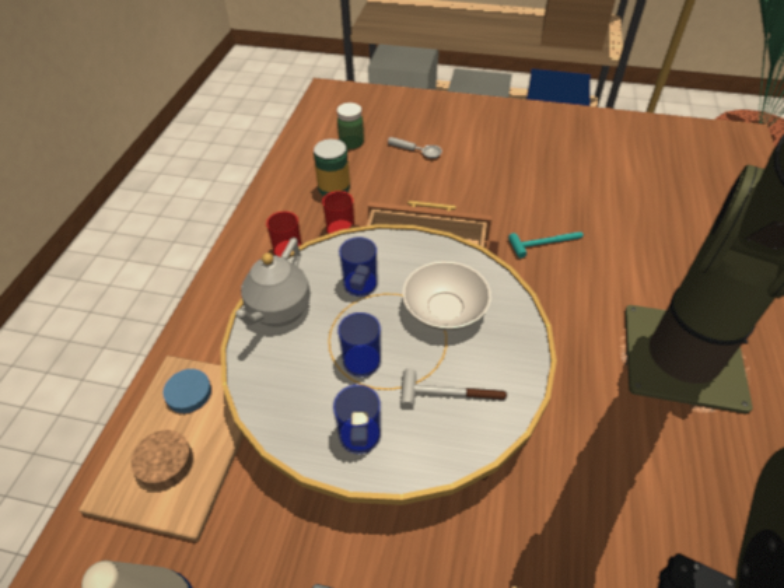

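Top picture (784-px version): blue glasses at (395,244) and (225,288) each show two white lumps, and the blue glass at (300,270) looks empty. The look-alikes are the red glasses at (467,153) and (513,200), and the turquoise hammer at (537,432). The steel hammer with a dark wood handle at (285,360) fits the description. The teapot is at (347,175), the saucer at (380,338) and the drawer handle at (545,298). I'll confirm these in a crop and measure.

```bash
python3 - <<'E'
from h import *
z=np.load('top.npz');im,d=z['im'],z['d'];save('crop',im[90:345,120:410],2.3)
T=cloud('top',d); z2=np.load('side.npz');S=cloud('side',z2['d'])
def box(P,lo,hi): 
    m=np.all((P>lo)&(P<hi),-1); return P[m]
for n,P in(('top',T),('side',S)):
    print(n)
    h=box(P,[.40,-.33,.03],[.65,-.238,.07]);h=h[h[:,2]>.048]
    if len(h):print('handle',len(h),h.min(0),h.max(0),np.median(h,0))
    f=box(P,[.35,-.26,.07],[.7,-.19,.09]); 
    if len(f):print('front edge',len(f),f.min(0),f.max(0))
    t=box(P,[.45,.05,.085],[.5,.3,.115]);print('tray z',np.median(t[:,2]))
    for g in((.615,.034),(.539,.33),(.569,.2)):
        q=box(P,[g[0]-.06,g[1]-.06,.182],[g[0]+.06,g[1]+.06,.2])
        if len(q)>20:
            (c,r)=cv2.minEnclosingCircle(q[:,:2].astype(np.float32));print('rim',len(q),c,r,np.percentile(q[:,2],[50,98]))
    q=box(P,[.35,-.04,.138],[.56,.16,.152]);(c,r)=cv2.minEnclosingCircle(q[:,:2].astype(np.float32));print('dish',c,r,np.median(q[:,2]))
    q=box(P,[.30,.15,.1085],[.50,.30,.13])
    if len(q)>20:
        hd=q[q[:,0]>q[:,0].max()-.022];sh=q[q[:,0]<q[:,0].max()-.03]
        vx,vy,x,y=cv2.fitLine(sh[:,:2].astype(np.float32),cv2.DIST_HUBER,0,.01,.01).ravel()
        print('hammer',len(q),q.min(0),q.max(0),'head',hd.mean(0),'shaft dir',vx,vy,'pt',x,y,'zmax sh',np.percentile(sh[:,2],95))
# FK orientation check
from scipy.spatial.transform import Rotation as R
s=read_state();q=s['joints'];print(s['orientation'])
import itertools
best=[]
for sg in itertools.product([1,-1],repeat=7):
    r=R.from_euler('ZYZYZYZ',np.array(sg)*q).as_matrix()
    for k in range(4):
      for m in range(4):
        e=np.abs(R.from_euler('z',k*90,degrees=True).as_matrix()@r@R.from_euler('z',m*90,degrees=True).as_matrix()-s['orientation']).max()
        best.append((e,sg,k,m))
print(sorted(best)[:6])
E
```

```text
top
handle 208 [ 0.4753 -0.2757  0.048 ] [ 0.582  -0.2392  0.0654] [ 0.5269 -0.2679  0.0581]
front edge 726 [ 0.3954 -0.2367  0.07  ] [ 0.6999 -0.1907  0.09  ]
tray z 0.10013435450387509
rim 149 (0.6136662364006042, 0.029515959322452545) 0.034404855221509933 [0.1885 0.192 ]
rim 165 (0.5363016128540039, 0.3293442130088806) 0.03478957340121269 [0.1882 0.1918]
rim 157 (0.567664384841919, 0.19769248366355896) 0.034484345465898514 [0.1886 0.1914]
dish (0.44901150465011597, 0.0561935119330883) 0.07732854038476944 0.14289957924108854
hammer 522 [0.3244 0.2085 0.1086] [0.4939 0.2696 0.1259] head [0.4807 0.2362 0.1189] shaft dir 0.989617 0.14372958 pt 0.39306557 0.2261531 zmax sh 0.11697224851889743
side
handle 113 [ 0.4751 -0.2729  0.0509] [ 0.5801 -0.2522  0.0625] [ 0.526  -0.2644  0.058 ]
front edge 513 [ 0.3916 -0.2369  0.07  ] [ 0.6998 -0.1905  0.0898]
tray z 0.10000965079316937
rim 183 (0.6113535165786743, 0.0327623225748539) 0.03573472425341606 [0.1877 0.1919]
rim 263 (0.5358743667602539, 0.33287838101387024) 0.035129643976688385 [0.1885 0.1915]
rim 221 (0.566760241985321, 0.20163118839263916) 0.03513133525848389 [0.1881 0.1912]
dish (0.44760358333587646, 0.058799635618925095) 0.07887373864650726 0.14327973928422677
hammer 626 [0.3231 0.211  0.1086] [0.4917 0.2753 0.1257] head [0.4789 0.2435 0.1189] shaft dir 0.9874935 0.15765958 pt 0.39091006 0.23264283 zmax sh 0.11673366006886383
[[-0.9641  0.2655  0.    ]
 [ 0.2655  0.9641  0.0001]
 [ 0.      0.0001 -1.    ]]Traceback (most recent call last):
  File "<stdin>", line 29, in <module>
  File "scipy/spatial/transform/_rotation.pyx", line 1413, in scipy.spatial.transform._rotation.Rotation.from_euler
ValueError: Expected axis specification to be a non-empty string of upto 3 characters, got ZYZYZYZ
```

View pics/crop.png

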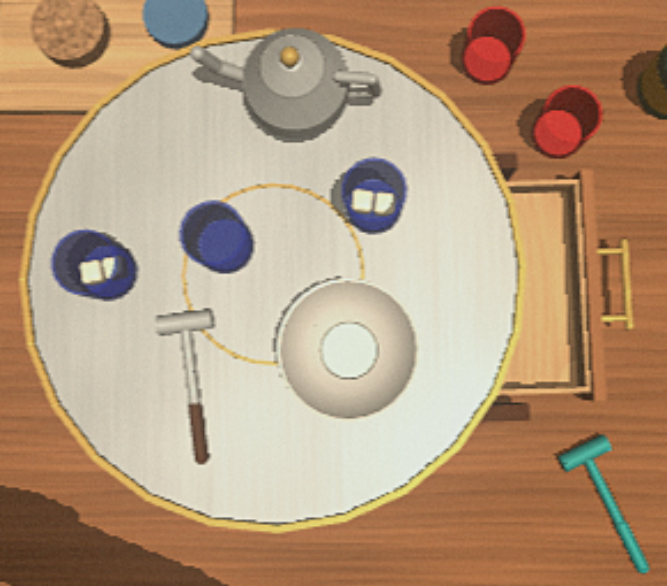

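Confirmed: the steel hammer with the dark grip at crop (195,385) is the one meant, not the turquoise one at (605,500). The lumps are in the blue glasses at (373,200) and (97,268). The blue glass at (217,237) is empty, and the red ones stay put. First I'll pull the drawer out.

Call:
servo_tool --pt "1 0 0 -0.01 0 0 -7" --pt "1 0 0 -0.01 0 0 -7.1" --pt "1 -0.0293 -0.0396 0 0 0 0" --pt "1 -0.0293 -0.0396 0 0 0 0" --pt "1 -0.0293 -0.0396 0 0 0 0" --pt "1 -0.0293 -0.0396 0 0 0 0" --pt "1 -0.0293 -0.0396 0 0 0 0" --pt "1 -0.0293 -0.0396 0 0 0 0" --pt "1 -0.0293 -0.0396 0 0 0 0" --pt "1 -0.0293 -0.0396 0 0 0 0" --pt "1 -0.0293 -0.0396 0 0 0 0" --pt "1 -0.0293 -0.0396 0 0 0 0" --force 20

```text
clock: 2.4
position: [0.4509, 0.1988, 0.2589]
orientation: [[-1.0, 0.023, 0.001], [0.023, 1.0, 0.001], [-0.001, 0.001, -1.0]]
ft_force: [1.0, 1.1, 0.1]
width: 0.0883
finger_force: 0.0
```

Call:
servo_tool --pt "0.23 -0.0073 -0.0387 0 0 0 0" --pt "0.23 -0.0073 -0.0387 0 0 0 0" --pt "0.23 -0.0073 -0.0387 0 0 0 0" --pt "0.23 -0.0073 -0.0387 0 0 0 0" --pt "0.23 -0.0073 -0.0387 0 0 0 0" --pt "0.23 -0.0073 -0.0387 0 0 0 0" --pt "0.23 -0.0073 -0.0387 0 0 0 0" --pt "0.23 -0.0073 -0.0387 0 0 0 0" --pt "0.23 -0.0073 -0.0387 0 0 0 0" --pt "0.23 -0.0073 -0.0387 0.02 0 0 0" --pt "0.23 -0.0073 -0.0387 0.03 0 0 0" --pt "0.23 -0.0073 -0.0387 0.03 0 0 0"

```text
clock: 3.9
position: [0.5274, -0.2676, 0.1781]
orientation: [[-1.0, 0.023, 0.001], [0.023, 1.0, -0.0], [-0.001, -0.0, -1.0]]
ft_force: [0.7, 1.1, 0.5]
width: 0.0202
finger_force: 0.0
```

```bash
cat >> h.py <<'E'
from scipy.spatial.transform import Rotation as R
def log():
    s=read_state(); open('log.txt','a').write(repr([*map(float,s['joints']),*map(float,s['position']),*map(float,np.ravel(s['orientation']))])+'\n'); return s
def show():
    s=log(); print('t',round(s['clock'],2),'q',s['joints'],'p',s['position'],'F',s['ft_force'],'w',round(s['width'],4),'ff',round(s['finger_force'],1)); print(s['orientation'])
    return s
E
python3 - <<'E'
from h import *
show()
c=camera_params('wrist');im,d=snapshot('wrist');P=cloud('wrist',d,c)
print(c['eye'],np.array(c['attitude']))
m=(P[...,2]>.048)&(P[...,2]<.07)&(P[...,1]<-.24)&(P[...,1]>-.33)&(P[...,0]>.45)&(P[...,0]<.6)
h=P[m]; 
if len(h):
    print(len(h),h.min(0),h.max(0)); hh=h[h[:,1]<-.258];print(np.percentile(hh,[2,50,98],axis=0))
f=P[(P[...,2]>.074)&(P[...,2]<.085)&(P[...,1]<-.2)&(P[...,0]>.45)&(P[...,0]<.6)];
if len(f):print('edge y',np.percentile(f[:,1],[2,50,98]))
save('w1',im)
E
```

```text
t 3.9 q [ 0.5665  0.7307 -0.3039  1.7274  0.3045  0.7289  1.6552] p [ 0.5274 -0.2676  0.1781] F [0.6554 1.1352 0.4713] w 0.0202 ff 0.0
[[-0.9997  0.0227  0.0011]
 [ 0.0227  0.9997 -0.0004]
 [-0.0011 -0.0003 -1.    ]]
[ 0.4504 -0.2658  0.325 ] [[ 0.0233  0.955   0.2957]
 [ 0.9997 -0.0222 -0.0072]
 [-0.0003  0.2958 -0.9553]]
1738 [ 0.4746 -0.275   0.0544] [ 0.5832 -0.24    0.0629]
[[ 0.477  -0.2741  0.0566]
 [ 0.5224 -0.2683  0.06  ]
 [ 0.5789 -0.2595  0.0619]]
edge y [-0.2324 -0.2243 -0.2164]
```

Call:
servo_tool --pt "0.23 0 -0.001 0.028 0 0 0" --pt "0.23 0 0 0.028 0 0 0" --pt "0.23 0 0 0.028 0 0 0" --pt "0.23 0 0 0.028 0 0 0" --pt "0.23 0 0 0.02 0 0 0" --pt "0.23 0 0 0.007 0 0 0" --pt "0 0 0 0 0 0 0" --pt "0 0 0 0 0 0 0" --pt "0 0 0 0 0 0 0" --force 20

```text
clock: 5.08
position: [0.527, -0.2676, 0.04]
orientation: [[-1.0, 0.023, 0.0], [0.023, 1.0, -0.0], [-0.0, -0.0, -1.0]]
ft_force: [0.3, -0.7, -5.1]
width: 0.0096
finger_force: 19.9
```

Call:
servo_tool --pt "0 0 -0.006 0 0 0 0" --pt "0 0 -0.006 0 0 0 0" --pt "0 0 -0.006 0 0 0 0" --pt "0 0 -0.006 0 0 0 0" --pt "0 0 -0.006 0 0 0 0" --pt "0 0 -0.006 0 0 0 0" --pt "0 0 -0.006 0 0 0 0" --pt "0 0 -0.006 0 0 0 0" --pt "0 0 -0.006 0 0 0 0" --pt "0 0 -0.006 0 0 0 0" --pt "0 0 0 0 0 0 0"

```text
clock: 6.45
position: [0.5289, -0.3283, 0.04]
orientation: [[-1.0, 0.023, 0.007], [0.023, 1.0, -0.001], [-0.007, -0.001, -1.0]]
ft_force: [8.3, -0.8, -7.1]
width: 0.0094
finger_force: 19.9
```

Call:
servo_tool --pt "0.23 0 0 0 0 0 0" --pt "0.23 0 0 0 0 0 0" --pt "0.23 0 0 -0.03 0 0 0" --pt "0.23 0 0 -0.05 0 0 0" --pt "0.23 0 0 -0.05 0 0 0" --pt "0.3 0 0 -0.05 0 0 0" --pt "0.3 0.0069 0.0402 0 0 0 0" --pt "0.3 0.0069 0.0402 0 0 0 0" --pt "0.3 0.0069 0.0402 0 0 0 0" --pt "0.3 0.0069 0.0402 0 0 0 0" --pt "0.3 0.0069 0.0402 0 0 0 0" --pt "0.3 0.0069 0.0402 0 0 0 0"

```text
clock: 7.95
position: [0.4884, -0.0848, 0.2199]
orientation: [[-1.0, 0.024, -0.001], [0.024, 1.0, -0.001], [0.001, -0.001, -1.0]]
ft_force: [-0.0, 0.7, -0.0]
width: 0.0264
finger_force: 0.0
```

Call:
servo_tool --pt "0.35 0.0069 0.0402 0 0 0 0" --pt "0.35 0.0069 0.0402 0 0 0 0" --pt "0.35 0.0069 0.0402 0 0 0 0" --pt "0.35 0.0069 0.0402 0 0 0 0" --pt "0.35 0.0069 0.0402 0 0 0 0" --pt "0.35 0.0069 0.0402 0 0 0 0" --pt "0.35 0.0069 0.0402 0 0 0 0" --pt "0.35 0.0069 0.0402 0 0 0 0" --pt "0.35 0 0 0 0 0 -5" --pt "0.35 0 0 0 0 0 -5"

```text
clock: 9.2
position: [0.4412, 0.2371, 0.2198]
orientation: [[-0.988, -0.154, -0.001], [-0.154, 0.988, -0.002], [0.001, -0.002, -1.0]]
ft_force: [-0.1, -0.3, 0.0]
width: 0.0306
finger_force: 0.0
```

```bash
python3 - <<'E'
from h import *
show()
c=camera_params('wrist');im,d=snapshot('wrist');P=cloud('wrist',d,c)
q=P[np.all((P>[.30,.12,.1075])&(P<[.52,.33,.13]),-1)]
hd=q[q[:,0]>q[:,0].max()-.022];sh=q[q[:,0]<q[:,0].max()-.03]
l=cv2.fitLine(sh[:,:2].astype(np.float32),cv2.DIST_HUBER,0,.01,.01).ravel()
print(len(q),'head',hd.mean(0),q.min(0),q.max(0),'line',l,np.degrees(np.arctan2(l[1],l[0])),np.percentile(sh[:,2],97))
save('w2',im)
# FK fit
L=np.array([eval(x) for x in open('log.txt')]); print(len(L))
def rot(q,sg,k,m):
    r=R.from_euler('z',k*90,degrees=True)
    for i,a in enumerate('zyzyzyz'): r=r*R.from_euler(a,sg[i]*q[i])
    return (r*R.from_euler('z',m*90,degrees=True)).as_matrix()
import itertools
b=[]
for sg in itertools.product([1,-1],repeat=7):
  for k in range(4):
    for m in range(4):
      b.append((max(np.abs(rot(x[:7],sg,k,m)-x[10:].reshape(3,3)).max() for x in L),sg,k,m))
print(sorted(b)[:5])
E
```

```text
t 9.2 q [-0.3816  0.5686 -0.3201  1.9499  0.2791  0.6671  0.8501] p [0.4412 0.2371 0.2198] F [-0.107  -0.2787  0.0433] w 0.0306 ff 0.0
[[-0.988  -0.1545 -0.0006]
 [-0.1545  0.988  -0.0017]
 [ 0.0009 -0.0016 -1.    ]]
4875 head [0.4864 0.2383 0.1202] [0.3001 0.12   0.1075] [0.5053 0.3299 0.13  ] line [0.9926 0.1217 0.4064 0.2319] 6.9929996 0.12193246192899342
2
[(np.float64(2.914335439641036e-16), (-1, 1, -1, 1, -1, 1, -1), 0, 1), (np.float64(3.5214886562329184e-16), (-1, -1, -1, -1, -1, -1, -1), 2, 3), (np.float64(0.0024936914503215384), (-1, 1, -1, 1, -1, 1, -1), 1, 2), (np.float64(0.002493691450321539), (-1, -1, -1, -1, -1, -1, -1), 3, 0), (np.float64(0.002493691450321825), (-1, 1, -1, 1, -1, 1, -1), 3, 0)]
```

View pics/w2.png

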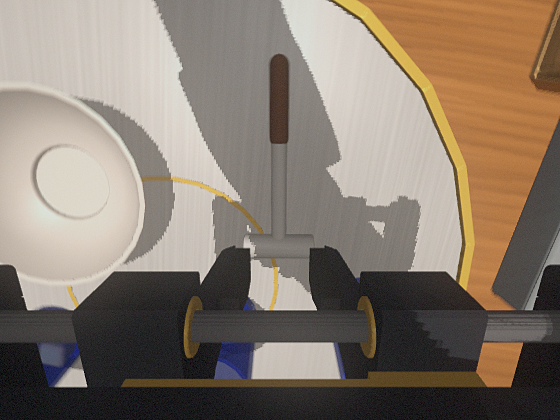

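The wrist view shows the steel hammer's shaft vertical at column 280, centred between the fingers and undisturbed, with the head at (280,246). Grasping it now.

Call:
servo_tool --pt "0.35 -0.004 0 0.025 0 0 0" --pt "0.35 0 0 0.025 0 0 0" --pt "0.35 0 0 0.025 0 0 0" --pt "0.35 0 0 0.025 0 0 0" --pt "0.35 0 0 0.011 0 0 0" --pt "0.35 0 0 0.004 0 0 0" --pt "0 0 0 0 0 0 0" --pt "0 0 0 0 0 0 0" --pt "0 0 0 0 0 0 0" --pt "0 0 0 0 0 0 0" --force 35

```text
clock: 10.5
position: [0.4461, 0.2382, 0.1053]
orientation: [[-0.989, -0.151, 0.001], [-0.151, 0.989, 0.0], [-0.001, 0.0, -1.0]]
ft_force: [0.8, -0.8, 4.7]
width: 0.0118
finger_force: 35.0
```

```bash
python3 - <<'E'
from h import *
show()
L=np.array([eval(x) for x in open('log.txt')])
L=np.vstack([L])
sg=np.array([-1,1,-1,1,-1,1,-1])
def frames(q):
    r=R.identity();out=[]
    for i,a in enumerate('zyzyzyz'): r=r*R.from_euler(a,sg[i]*q[i]); out.append(r.as_matrix())
    return out
# p = base + z d1 + R2 z*a + R4 z*b + R6 z*c + offsets x at elbow
A=[];B=[]
q0=np.array([-1.2682,.69,-.1945,1.5663,.1573,.9025,-.2151]);
rows=[(q0,np.array([.1659,.6019,.2379]))]+[(x[:7],x[7:10]) for x in L]
for q,p in rows:
    f=frames(q); A.append(np.c_[[0,0,1],f[2][:,2],f[4][:,2],f[6][:,2]]);B.append(p)
A=np.vstack(A);B=np.hstack(B);s=np.linalg.lstsq(A,B,rcond=None);print(s[0],np.abs(A@s[0]-B).max(),s[3])
E
```

```text
t 10.5 q [-0.4565  0.7607 -0.2046  2.0341  0.3862  0.382   0.7559] p [0.4461 0.2382 0.1053] F [ 0.7575 -0.7663  4.6971] w 0.0118 ff 35.0
[[-0.9885 -0.1509  0.001 ]
 [-0.1509  0.9885  0.0003]
 [-0.0011  0.0002 -1.    ]]
[-8.7476  0.6814  0.216  -8.574 ] 0.03251791317310199 [3.582  1.7411 0.371  0.0017]
```

Call:
servo_tool --pt "0 0 0 -0.02 0 0 0" --pt "0 0 0 -0.04 0 0 0" --pt "0 0 0 -0.04 0 0 0" --pt "0 0 0 -0.04 0 0 5" --pt "0 0 0 0 0 0 5" --pt "0 -0.0109 -0.039 0 0 0 0" --pt "0 -0.0109 -0.039 0 0 0 0" --pt "0 -0.0109 -0.039 0 0 0 0" --pt "0 -0.0109 -0.039 0 0 0 0" --pt "0 -0.0109 -0.039 0 0 0 0" --pt "0 -0.0109 -0.039 0 0 0 0"

```text
clock: 11.88
position: [0.5055, 0.0016, 0.2443]
orientation: [[-1.0, 0.022, -0.001], [0.022, 1.0, 0.0], [0.001, 0.0, -1.0]]
ft_force: [-0.5, 0.5, -2.4]
width: 0.0121
finger_force: 35.0
```

Call:
servo_tool --pt "0 -0.0109 -0.039 0 0 0 0" --pt "0 -0.0109 -0.039 0 0 0 0" --pt "0 -0.0109 -0.039 0 0 0 0" --pt "0 -0.0109 -0.039 0 0 0 0" --pt "0 -0.0109 -0.039 0 0 0 0" --pt "0 -0.0109 -0.039 0 0 0 0" --pt "0 0 0 0.03 0 0 0" --pt "0 0 0 0 0 0 0"

```text
clock: 12.88
position: [0.5635, -0.2321, 0.2121]
orientation: [[-1.0, 0.023, -0.006], [0.023, 1.0, 0.002], [0.006, 0.002, -1.0]]
ft_force: [-0.0, 0.3, -2.0]
width: 0.0118
finger_force: 35.0
```

```bash
python3 - <<'E'
from h import *
show()
im,d=snapshot('top');P=cloud('top',d)
save('t2',im[110:330,200:420],2.7)
f=P[(P[...,2]>.07)&(P[...,2]<.09)&(P[...,1]<-.2)&(P[...,1]>-.36)&(P[...,0]>.40)&(P[...,0]<.49)]
print(np.percentile(f,[2,50,98],axis=0))
for q in('drawer_floor','drawer_front','hammer'):
    for r in spot_point('top',q)[:2]: print(q,np.array(r['at']),r['conf'])
E
```

```text
t 12.88 q [ 0.4936  0.7123 -0.3177  1.632   0.2745  0.8484  1.612 ] p [ 0.5635 -0.2321  0.2121] F [-0.0468  0.3377 -1.9873] w 0.0118 ff 35.0
[[-0.9997  0.023  -0.0063]
 [ 0.023   0.9997  0.0024]
 [ 0.0063  0.0023 -1.    ]]
[[ 0.4009 -0.2954  0.0704]
 [ 0.4323 -0.2876  0.0768]
 [ 0.4851 -0.2142  0.0806]]
drawer_floor [ 0.5279 -0.1935  0.0253] 0.73
drawer_front [ 0.5329 -0.2918  0.078 ] 0.77
drawer_front [0.6124 0.0435 0.1062] 0.51
hammer [ 0.2766 -0.2556 -0.0004] 0.88
hammer [ 0.5301 -0.2325  0.2056] 0.65
```

View pics/t2.png

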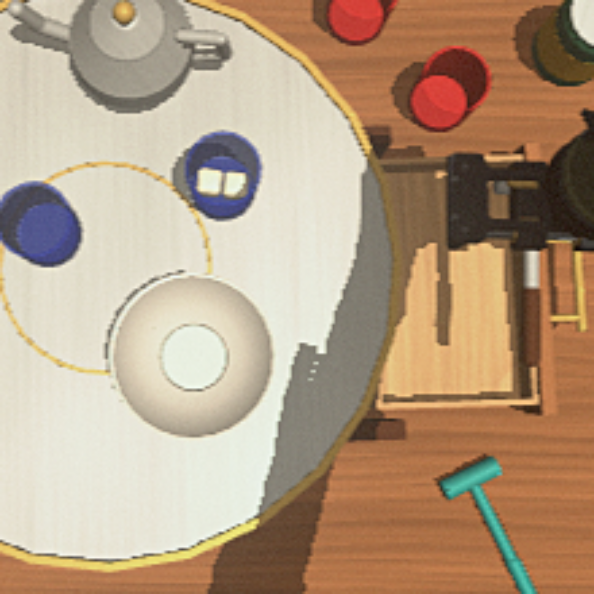

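The picture shows the hammer held level above the open drawer, its head near the far side and its handle at (532,320); the saucer and glass are unmoved. Lowering it into the drawer.

Call:
servo_tool --pt "0 -0.002 -0.003 0.03 0 0 0" --pt "0 0 0 0.035 0 0 0" --pt "0 0 0 0.035 0 0 0" --pt "0 0 0 0.03 0 0 0" --pt "0 0 0 0.02 0 0 0" --pt "0 0 0 0.015 0 0 0" --pt "0 0 0 0.008 0 0 0" --pt "0 0 0 0 0 0 0"

```text
clock: 14.08
position: [0.5679, -0.2356, 0.0417]
orientation: [[-1.0, 0.023, 0.0], [0.023, 1.0, 0.0], [-0.0, 0.0, -1.0]]
ft_force: [-0.8, 1.2, -2.4]
width: 0.0118
finger_force: 35.0
```

Call:
servo_tool --pt "0.3 0 0 0 0 0 0" --pt "0.3 0 0 0 0 0 0" --pt "0.3 0 0 0 0 0 0" --pt "0.3 0 0 -0.02 0 0 0" --pt "0.3 0 0 -0.04 0 0 0" --pt "0.2 0 0 -0.05 0 0 0" --pt "0.1 0 0 -0.05 0 0 0" --pt "0 0 -0.03 0 0 0 0" --pt "0 0.02 -0.04 0 0 0 0" --pt "0 0.02 -0.04 0 0 0 0"

```text
clock: 15.32
position: [0.5251, -0.3458, 0.2035]
orientation: [[-1.0, 0.022, 0.002], [0.022, 1.0, -0.001], [-0.002, -0.001, -1.0]]
ft_force: [1.1, -0.3, -0.2]
width: 0.0004
finger_force: 0.0
```

```bash
python3 - <<'E'
from h import *
show()
im,d=snapshot('top');P=cloud('top',d)
q=P[np.all((P>[.40,-.285,.0335])&(P<[.66,-.13,.06]),-1)]
save('t3',im[120:330,290:440],2.7)
for r in spot_point('top','hammer')[:3]: print(np.array(r['at']),r['conf'])
f=P[(P[...,2]>.073)&(P[...,2]<.084)&(P[...,1]<-.2)&(P[...,1]>-.36)&(P[...,0]>.44)&(P[...,0]<.6)]
print(np.percentile(f,[2,50,98],axis=0))
E
```

```text
t 15.32 q [ 0.6915  0.7458 -0.3337  1.5873  0.2986  0.8572  1.7927] p [ 0.5251 -0.3458  0.2035] F [ 1.0523 -0.2938 -0.2158] w 0.0004 ff 0.0
[[-0.9998  0.0218  0.0017]
 [ 0.0218  0.9998 -0.001 ]
 [-0.0017 -0.001  -1.    ]]
[ 0.5359 -0.24    0.0229] 0.82
[ 0.2758 -0.2522  0.0012] 0.68
[[ 0.4428 -0.2936  0.0735]
 [ 0.5182 -0.2849  0.0771]
 [ 0.596  -0.2765  0.0809]]
```

View pics/t3.png

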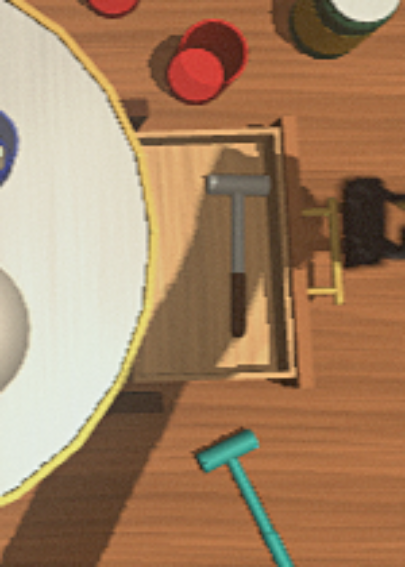

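The hammer lies in the drawer: head at (240,184), handle to (238,335). Now I'll turn the gripper and push the drawer shut by its bar.

Call:
servo_tool --pt "0 0 0 0 0 0 10" --pt "0 0 0 0 0 0 10" --pt "0 0 0 0 0 0 10" --pt "0 0 0 0 0 0 10" --pt "0 0 0 0 0 0 10" --pt "0 0 0 0 0 0 10" --pt "0 0 0 0 0 0 10" --pt "0 0 0 0 0 0 10" --pt "0 0 0 0 0 0 10" --pt "0 -0.014 0 0.04 0 0 0" --pt "0 0 0 0.04 0 0 0"

```text
clock: 16.8
position: [0.5261, -0.3594, 0.1226]
orientation: [[0.023, 1.0, 0.003], [1.0, -0.023, -0.001], [-0.001, 0.003, -1.0]]
ft_force: [0.1, -0.2, 0.0]
width: 0.0006
finger_force: 0.0
```

Call:
servo_tool --pt "0 0 0 0.04 0 0 0" --pt "0 0 0 0.03 0 0 0" --pt "0 0 0 0.013 0 0 0" --pt "0 0.006 0 0 0 0 0" --pt "0 0.008 0 0 0 0 0" --pt "0 0.01 0 0 0 0 0" --pt "0 0.012 0 0 0 0 0" --pt "0 0.012 0 0 0 0 0" --pt "0 0.012 0 0 0 0 0" --pt "0 0.012 0 0 0 0 0" --pt "0 0.012 0 0 0 0 0" --pt "0 0.012 0 0 0 0 0"

```text
clock: 18.3
position: [0.5269, -0.2618, 0.0385]
orientation: [[0.023, 1.0, -0.001], [1.0, -0.023, 0.0], [0.0, -0.001, -1.0]]
ft_force: [-1.4, -2.1, -0.0]
width: 0.0006
finger_force: 0.9
```

Call:
servo_tool --pt "0 0.012 0 0 0 0 0" --pt "0 0.012 0 0 0 0 0" --pt "0 0.012 0 0 0 0 0" --pt "0 0.008 0 0 0 0 0" --pt "0 0.006 0 0 0 0 0" --pt "0 0.004 0 0 0 0 0" --pt "0 0.004 0 0 0 0 0" --pt "0 0 0 0 0 0 0"

```text
clock: 19.3
position: [0.5289, -0.2041, 0.0387]
orientation: [[0.022, 1.0, 0.001], [1.0, -0.022, 0.001], [0.001, 0.001, -1.0]]
ft_force: [-0.5, -0.0, -0.1]
width: 0.0007
finger_force: 0.0
```

Call:
servo_tool --pt "0 0.003 0 0 0 0 0" --pt "0 0.003 0 0 0 0 0" --pt "0 0.002 0 0 0 0 0" --pt "0 0 0 0 0 0 0"

```text
clock: 19.8
position: [0.529, -0.2033, 0.039]
orientation: [[0.027, 1.0, 0.003], [1.0, -0.027, -0.009], [-0.009, 0.003, -1.0]]
ft_force: [0.3, -12.3, -3.3]
width: 0.0004
finger_force: 6.0
```

Call:
servo_tool --pt "0 0.002 0 0 0 0 0" --pt "0 0.002 0 0 0 0 0" --pt "0 0 0 0 0 0 0"

```text
clock: 20.18
position: [0.529, -0.2032, 0.0392]
orientation: [[0.03, 1.0, 0.004], [0.999, -0.03, -0.014], [-0.014, 0.004, -1.0]]
ft_force: [-0.2, -19.3, -4.3]
width: 0.0005
finger_force: 9.2
```

Call:
servo_tool --pt "0 -0.02 0 0 0 0 0" --pt "0 -0.03 0 0 0 0 0" --pt "0 0 0 -0.05 0 0 0" --pt "0 0 0 -0.06 0 0 0" --pt "0.5 0 0 -0.06 0 0 0" --pt "1 0 0 -0.06 0 0 0" --pt "1 0 0 -0.04 0 0 0" --pt "1 0 0 0 0 0 0"

```text
clock: 21.18
position: [0.5296, -0.243, 0.3122]
orientation: [[0.022, 1.0, 0.007], [1.0, -0.022, -0.002], [-0.001, 0.007, -1.0]]
ft_force: [0.0, 0.1, -0.5]
width: 0.0383
finger_force: 0.0
```

```bash
python3 - <<'E'
from h import *
show()
im,d=snapshot('top');P=cloud('top',d)
f=P[(P[...,2]>.073)&(P[...,2]<.084)&(P[...,1]<-.12)&(P[...,1]>-.36)&(P[...,0]>.44)&(P[...,0]<.6)]
if len(f): print(np.percentile(f,[2,50,98],axis=0))
E
```

```text
t 21.18 q [ 0.2384  0.5507  0.1916  1.6201 -0.1224  0.9751  0.4487] p [ 0.5296 -0.243   0.3122] F [ 0.004   0.1243 -0.5186] w 0.0383 ff 0.0
[[ 0.0217  0.9997  0.0073]
 [ 0.9998 -0.0217 -0.0016]
 [-0.0014  0.0074 -1.    ]]
[[ 0.4422 -0.153   0.0742]
 [ 0.4872 -0.1476  0.0772]
 [ 0.5969 -0.14    0.0811]]
```

Call:
servo_tool --pt "1 0 0 0 0 9 0" --pt "1 0 0 0 0 9 0" --pt "1 0 0 0 0 9 0" --pt "1 0 0 0 0 0 0"

```text
clock: 21.72
position: [0.5256, -0.2456, 0.3052]
orientation: [[0.028, 1.0, 0.008], [0.89, -0.028, 0.455], [0.455, -0.006, -0.89]]
ft_force: [-0.2, -0.8, 0.2]
width: 0.0825
finger_force: 0.0
```

```bash
python3 - <<'E'
from h import *
show()
E
```

```text
t 21.73 q [ 0.571   0.6963  0.0078  1.436  -0.4169  1.2988  0.7206] p [ 0.5256 -0.2456  0.3052] F [-0.2151 -0.8359  0.2432] w 0.0825 ff 0.0
[[ 0.0279  0.9996  0.0079]
 [ 0.8901 -0.0284  0.4549]
 [ 0.455  -0.0056 -0.8905]]
```

Call:
servo_tool --pt "1 0 0 0 0 9 0" --pt "1 0 0 0 0 9 0" --pt "1 0 0 0 0 9 0" --pt "1 0 0 0 0 0 0"

```text
clock: 22.22
position: [0.5267, -0.2425, 0.3053]
orientation: [[0.019, 1.0, 0.015], [0.587, -0.023, 0.809], [0.809, -0.006, -0.587]]
ft_force: [0.9, 0.6, -0.1]
width: 0.0881
finger_force: 0.0
```

```bash
python3 - <<'E'
from h import *
show()
L=np.array([eval(x) for x in open('log.txt')])
sg=np.array([-1,1,-1,1,-1,1,-1])
A=[];B=[]
for x in L:
    r=R.identity();f=[]
    for i,a in enumerate('zyzyzyz'): r=r*R.from_euler(a,sg[i]*x[i]); f.append(r.as_matrix())
    A.append(np.c_[[0,0,1],f[0][:,0],f[2][:,2],f[2][:,0],f[4][:,2],f[4][:,0],f[6][:,2]]);B.append(x[7:10])
A=np.vstack(A);B=np.hstack(B)
for cols in ([0,2,4,6],[0,2,3,4,5,6],range(7)):
    s=np.linalg.lstsq(A[:,cols],B,rcond=None);print(list(cols),s[0],np.abs(A[:,cols]@s[0]-B).max(),s[3])
E
```

```text
t 22.23 q [ 0.7614  0.906  -0.1191  1.2721 -0.6163  1.6181  0.8161] p [ 0.5267 -0.2425  0.3053] F [ 0.9449  0.5915 -0.0859] w 0.0881 ff 0.0
[[ 0.0187  0.9997  0.0154]
 [ 0.587  -0.0234  0.8092]
 [ 0.8094 -0.0061 -0.5873]]
[0, 2, 4, 6] [0.2183 0.6247 0.2816 0.2873] 0.0594547382917712 [4.8777 2.7194 0.7819 0.4481]
[0, 2, 3, 4, 5, 6] [ 0.17    0.6628 -0.0841  0.3224 -0.019   0.3068] 0.06676589229642035 [5.5432 3.9558 0.8744 0.7236 0.488  0.3131]
[0, 1, 2, 3, 4, 5, 6] [ 0.2602  0.1097  0.5126 -0.0877  0.3152 -0.0103  0.2835] 0.06576518622393576 [5.5459 4.8066 1.0576 0.7245 0.5598 0.3854 0.1833]
```

```bash
python3 - <<'E'
from h import *
import itertools
L=[np.array(eval(x)) for x in open('log.txt')]
sg=np.array([-1,1,-1,1,-1,1,-1])
A=[];B=[];names=['W'+c for c in 'xyz']+[f'{i+1}{c}' for i in range(7) for c in 'xyz']
for x in L:
    r=R.identity();f=[np.eye(3)]
    for i,a in enumerate('zyzyzyz'): r=r*R.from_euler(a,sg[i]*x[i]); f.append(r.as_matrix())
    print(np.abs(f[7]@R.from_euler('z',90,degrees=True).as_matrix()-x[10:].reshape(3,3)).max(),end=' ')
    A.append(np.hstack(f));B.append(x[7:10])
A=np.vstack(A);B=np.hstack(B)
base=[2,names.index('3z'),names.index('5z'),names.index('7z')]
res=[]
for k in(0,1,2):
  for e in itertools.combinations([i for i in range(24) if i not in base],k):
    c=base+list(e);s=np.linalg.lstsq(A[:,c],B,rcond=None);res.append((np.abs(A[:,c]@s[0]-B).max(),[names[i] for i in c],s[0]))
res.sort(key=lambda t:t[0])
for r in res[:6]:print(r)
E
```

```text
2.7755575615628914e-16 4.440892098500626e-16 3.3306690738754696e-16 1.5222198501696482e-16 4.440892098500626e-16 3.642919299551295e-16 2.7755575615628914e-16 4.440892098500626e-16 (np.float64(0.0001186095623228467), ['Wz', '3z', '5z', '7z', '1y', '4y'], array([ 0.3466,  0.5637,  0.3446,  0.3261, -0.0188, -0.0272]))
(np.float64(0.0001186095623229022), ['Wz', '3z', '5z', '7z', '1y', '3y'], array([ 0.3466,  0.5637,  0.3446,  0.3261, -0.0188, -0.0272]))
(np.float64(0.0001186095623229022), ['Wz', '3z', '5z', '7z', '2y', '3y'], array([ 0.3466,  0.5637,  0.3446,  0.3261, -0.0188, -0.0272]))
(np.float64(0.0001186095623229022), ['Wz', '3z', '5z', '7z', '2y', '4y'], array([ 0.3466,  0.5637,  0.3446,  0.3261, -0.0188, -0.0272]))
(np.float64(0.00360254598202725), ['Wz', '3z', '5z', '7z', '1x', '4y'], array([ 0.3545,  0.5485,  0.3427,  0.3215,  0.0083, -0.0452]))
(np.float64(0.003602545982027805), ['Wz', '3z', '5z', '7z', '1x', '3y'], array([ 0.3545,  0.5485,  0.3427,  0.3215,  0.0083, -0.0452]))
```

```bash
cat > kin.py <<'E'
from h import *
SG=np.array([-1,1,-1,1,-1,1,-1]);LIM=np.array([[-3.01,3.01],[-.46,2.08],[-1.47,1.51],[.13,2.56],[-1,4.14],[.04,2.09],[-2.66,2.66]])
RZ=R.from_euler('z',90,degrees=True).as_matrix()
def e(ax,t):
    c,s=np.cos(t),np.sin(t)
    return np.array([[c,-s,0],[s,c,0],[0,0,1]]) if ax=='z' else np.array([[c,0,s],[0,1,0],[-s,0,c]])
def fk(q):
    r=np.eye(3);f=[r];ax=[]
    for i,a in enumerate('zyzyzyz'):
        ax.append(SG[i]*(r[:,2] if a=='z' else r[:,1])); r=r@e(a,SG[i]*q[i]); f.append(r)
    p0=np.array([0,0,.3466]);p1=p0-.0188*f[1][:,1]+.5637*f[3][:,2]-.0272*f[3][:,1];p2=p1+.3446*f[5][:,2];p=p2+.3261*f[7][:,2]
    o=[p0,p0,p0,p1,p1,p2,p2]
    J=np.vstack([np.array([np.cross(ax[i],p-o[i]) for i in range(7)]).T,np.array(ax).T])
    return p,f[7]@RZ,J,(p1,p2)
def track(q,p,Rt,it=6,w=.02):
    for _ in range(it):
        pc,Rc,J,_x=fk(q); er=np.r_[p-pc,R.from_matrix(Rt@Rc.T).as_rotvec()]
        W=np.diag([1,1,1,.3,.3,.3]);J2=W@J
        q=np.clip(q+J2.T@np.linalg.solve(J2@J2.T+w**2*.01*np.eye(6),W@er),LIM[:,0],LIM[:,1])
    pc,Rc,_,_x=fk(q); return q,np.linalg.norm(p-pc)+.1*np.linalg.norm(R.from_matrix(Rt@Rc.T).as_rotvec())
def go(q,p1,R1,n=15):
    p0,R0,_,_x=fk(q); rv=R.from_matrix(R1@R0.T).as_rotvec();em=0;mm=9;Q=[]
    for k in range(1,n+1):
        q,er=track(q,p0+(p1-p0)*k/n,R.from_rotvec(rv*k/n).as_matrix()@R0);em=max(em,er);mm=min(mm,np.min(np.c_[q-LIM[:,0],LIM[:,1]-q]));Q.append(q)
    return q,em,mm,Q
def tool(psi,a,fl=1):
    # tool z at azimuth psi, a below horizontal; closing axis y horizontal
    z=np.array([np.cos(a)*np.cos(psi),np.cos(a)*np.sin(psi),-np.sin(a)]);y=fl*np.array([np.sin(psi),-np.cos(psi),0]);return np.c_[np.cross(y,z),y,z]
def cyl(c,r,h,z0=.1):
    t=np.linspace(0,2*np.pi,40);return np.array([[c[0]+r*np.cos(u),c[1]+r*np.sin(u),z] for u in t for z in np.linspace(z0,z0+h,6)])
TEA=np.vstack([cyl((.742,.117),.06,.137),cyl((.735,.035),.015,.09,.12),cyl((.755,.215),.015,.05,.17)])
def clear(p,Rt,obs):
    d=9
    for O in obs:
        x=(O-p)@Rt
        for lo,hi in (((-.0375,-.0935,-.30),(.0375,.0935,-.064)),((-.011,.044,-.064),(.011,.0615,0)),((-.011,-.0615,-.064),(.011,-.044,0))):
            v=np.maximum(np.maximum(np.array(lo)-x,x-np.array(hi)),0);d=min(d,np.linalg.norm(v,axis=1).min())
    return d
E
cat > scan.py <<'E'
from kin import *
def scan(q0,g,dish,obs,psis,aas,hg=.052,theta=112,fz=.245,lead=.108,rots=None):
    out=[]
    for psi in psis:
      for a in aas:
        for fl in(1,-1):
          Rt=tool(np.radians(psi),np.radians(a),fl);t=Rt[:,2]
          gp=np.array([g[0],g[1],.1+hg]);p=gp+.019*t
          c=min(clear(p,Rt,obs),clear(p-.06*t,Rt,obs))
          if c<.006: continue
          hi=p-.10*t+[0,0,.10]
          q,e1,m1,Q1=go(q0,hi,Rt); q,e2,m2,Q2=go(q,p-.10*t,Rt,6); q,e3,m3,Q3=go(q,p,Rt,6); q,e4,m4,_=go(q,p+[0,0,.13],Rt,8)
          if max(e2,e3,e4)>.01 : continue
          for s in(1,-1):
            cr=(np.cos(np.radians(theta))-np.sin(np.radians(a))**2)/np.cos(np.radians(a))**2
            if abs(cr)>1: continue
            r=s*np.arccos(cr);Rr=R.from_rotvec(t*r).as_matrix();gz=Rr[:,2];d=gz[:2]/np.linalg.norm(gz[:2])
            foot=np.r_[np.array(dish)-lead*d,fz]; pp=foot+hg*gz+.019*t
            qq,e5,m5,_=go(q,pp,Rt,10); 
            qq,e6,m6,Q6=go2(qq,pp,Rt,t,r)
            out.append((max(e5,e6),min(m2,m3,m4,m5,m6),psi,a,fl,s,np.degrees(r),c,clear(pp,Rr@Rt,obs+[cyl(dish,.078,.043)]),e1,foot,pp,q,qq))
    return out
def go2(q,pp,Rt,t,r,n=16):
    em=0;mm=9;Q=[]
    for k in range(1,n+1):
        # pivot about TCP for simplicity
        q,er=track(q,pp,R.from_rotvec(t*r*k/n).as_matrix()@Rt);em=max(em,er);mm=min(mm,np.min(np.c_[q-LIM[:,0],LIM[:,1]-q]));Q.append(q)
    return q,em,mm,Q
E
python3 - <<'E'
from scan import *
L=[np.array(eval(x)) for x in open('log.txt')]
q=L[-3][:7]
for x in L[-2:]:
    q,er,m,_=go(q,x[7:10],x[10:].reshape(3,3)); print('pred',q,'act',x[:7],er)
q0=L[-1][:7]
g1=(.6125,.031);g2=(.536,.331);gc=(.567,.1995);dish=(.4485,.0575)
for nm,g,obs in(('g1',g1,[cyl(gc,.035,.09),cyl(g2,.035,.09),TEA,cyl(dish,.078,.043),cyl((.5375,.147),.283,.006)]),('g2',g2,[cyl(gc,.035,.09),cyl(g1,.035,.09),TEA,cyl(dish,.078,.043),cyl((.5375,.147),.283,.006)])):
    o=scan(q0,g,dish,obs,range(-120,181,20),(20,30,40))
    o=[x for x in o if x[0]<.01];o.sort(key=lambda x:-min(x[1],.3)-10*min(x[8],.012)-5*min(x[7],.02))
    print(nm,len(o))
    for x in o[:12]: print(np.round(np.array(x[:10],float),3),x[10],x[13])
E
```

```text
pred [ 0.5736  0.6962  0.003   1.4363 -0.4143  1.2976  0.7182] act [ 0.571   0.6963  0.0078  1.436  -0.4169  1.2988  0.7206] 6.509355062090114e-16
pred [ 0.7678  0.9063 -0.1334  1.2724 -0.6087  1.6134  0.8093] act [ 0.7614  0.906  -0.1191  1.2721 -0.6163  1.6181  0.8161] 2.098894295063671e-16
g1 7
[   0.001    0.     100.      30.       1.      -1.    -146.388    0.013
    0.036    0.   ] [0.4874 0.1582 0.245 ] [ 0.8088  1.1854 -1.1928  1.9314  0.0026  0.6667  2.66  ]
[  0.007   0.     80.     30.      1.      1.    146.388   0.012   0.037
   0.   ] [0.4096 0.1582 0.245 ] [ 0.8753  1.0853 -1.107   2.3087 -1.      0.1592 -1.5876]
[   0.005    0.      80.      30.       1.      -1.    -146.388    0.012
    0.036    0.   ] [0.5195 0.1388 0.245 ] [ 0.9089  1.1918 -1.2543  2.1296  0.149   0.2544  2.3582]
[   0.001    0.     100.      20.       1.      -1.    -123.828    0.017
    0.009    0.   ] [0.5279 0.1307 0.245 ] [ 0.7815  1.2059 -1.0145  1.8264 -0.3446  0.822   2.66  ]
[   0.007    0.     100.      20.      -1.      -1.    -123.828    0.017
    0.009    0.015] [0.5279 0.1307 0.245 ]
[... 876 characters left out ...]
 2.1806 -0.1691  0.2289 -2.1533]
[   0.       0.157  -80.      20.      -1.      -1.    -123.828    0.031
    0.008    0.   ] [ 0.3691 -0.0157  0.245 ] [-0.881   0.9588  0.1279  2.1834  0.9109  1.1401  0.6613]
[  0.      0.157 -80.     20.     -1.      1.    123.828   0.031   0.006
   0.   ] [0.5482 0.0159 0.245 ] [-1.2528  1.4308  1.2418  1.9445 -0.1073  0.6836 -2.3025]
[  0.      0.083 -60.     30.     -1.      1.    146.388   0.037   0.03
   0.   ] [0.5431 0.0054 0.245 ] [-1.278   1.264   1.184   2.2494 -0.3018  0.1264 -2.31  ]
[  0.      0.006 -40.     20.      1.      1.    123.828   0.03    0.008
   1.397] [0.5516 0.0897 0.245 ] [-0.3555  1.1119 -0.8746  2.3838  1.5333  1.9795 -0.7387]
```

```bash
cat > scan2.py <<'E'
from kin import *
from multiprocessing import Pool
g1=(.6125,.031);g2=(.536,.331);gc=(.567,.1995);dish=(.4485,.0575)
TR=cyl((.5375,.147),.283,.006); DN=lambda yaw:tool(np.radians(yaw),np.pi/2)
def pourposes(Rt,hg,th=112,fz=.245,lead=.108):
    for ph in range(0,360,20):
        u=np.array([np.cos(np.radians(ph)),np.sin(np.radians(ph)),0]);ta=np.radians(th);gz=np.sin(ta)*u+np.array([0,0,np.cos(ta)])
        ax=np.cross([0,0,1],u);R0=R.from_rotvec(ax*ta)
        for sp in range(0,360,20):
            Rr=(R.from_rotvec(gz*np.radians(sp))*R0).as_matrix()@Rt
            foot=np.r_[np.array(dish)-lead*u[:2],fz];yield ph,sp,Rr,foot+hg*gz+.019*Rr[:,2],u
def work(args):
    g,obs,psi,a,fl,via,q0,hg=args;Rt=tool(np.radians(psi),np.radians(a),fl);t=Rt[:,2]
    p=np.array([g[0],g[1],.1+hg])+.019*t
    c=min(clear(p,Rt,obs),clear(p-.06*t,Rt,obs))
    if c<.008:return []
    q=q0;m=[];E=[]
    W=([(np.array([.5,.1,.42]),DN(via))] if via is not None else [])+[(p-.10*t+[0,0,.10],Rt),(p-.10*t,Rt),(p,Rt),(p+[0,0,.13],Rt)]
    for pw,Rw in W:
        q,e_,m_,_=go(q,pw,Rw,16);m.append(m_);E.append(e_)
    if max(E)>.006 or min(m)<.06:return []
    out=[]
    for ph,sp,Rr,pp,u in pourposes(Rt,hg):
        if Rr[2,2]>.15:continue
        cp=clear(pp,Rr,obs+[cyl(dish,.078,.043)])
        if cp<.012:continue
        q1,e1,m1,_=go(q,np.r_[pp[:2],pp[2]+.03],Rt,10)
        if e1>.005 or m1<.05:continue
        q2,e2,m2,_=go(q1,pp,Rr,24)
        if e2>.006 or m2<.06:continue
        out.append((min(m1,m2,*m),psi,a,fl,via,ph,sp,c,cp,np.degrees(np.linalg.norm(R.from_matrix(Rr@Rt.T).as_rotvec()))))
    return out
E
cat > run2.py <<'E'
from scan2 import *
import sys
def run(which,q0,psis,aas,vias,hg):
    g=g1 if which==1 else g2;obs=[cyl(gc,.035,.09),cyl(g2 if which==1 else g1,.035,.09),TEA,cyl(dish,.078,.043),TR]
    with Pool() as P: o=sum(P.map(work,[(g,obs,s,a,f,v,q0,hg) for s in psis for a in aas for f in(1,-1) for v in vias],chunksize=1),[])
    o.sort(key=lambda x:-min(x[0],.2)+.0005*x[9]);return o
if __name__=='__main__':
    q0=np.array([0.7614,0.906,-0.1191,1.2721,-0.6163,1.6181,0.8161])
    for w in(1,2):
        o=run(w,q0,range(-160,180,20),(20,30,40),(None,90,0,180),.055)
        print(w,len(o))
        for x in o[:10]:print([None if v is None else round(float(v),3) for v in x])
E
nproc; time timeout 500 python3 run2.py
```

```text
4
1 420
[0.203, 100.0, 20.0, 1.0, 90.0, 100.0, 0.0, 0.016, 0.06, 112.0]
[0.243, 100.0, 30.0, 1.0, None, 60.0, 0.0, 0.013, 0.021, 112.0]
[0.243, 100.0, 30.0, 1.0, None, 80.0, 0.0, 0.013, 0.044, 112.0]
[0.243, 100.0, 30.0, 1.0, None, 100.0, 0.0, 0.013, 0.061, 112.0]
[0.268, 100.0, 30.0, 1.0, 90.0, 60.0, 0.0, 0.013, 0.021, 112.0]
[0.268, 100.0, 30.0, 1.0, 90.0, 80.0, 0.0, 0.013, 0.044, 112.0]
[0.268, 100.0, 30.0, 1.0, 90.0, 100.0, 0.0, 0.013, 0.061, 112.0]
[0.211, 100.0, 30.0, 1.0, 0.0, 60.0, 0.0, 0.013, 0.021, 112.0]
[0.211, 100.0, 30.0, 1.0, 0.0, 80.0, 0.0, 0.013, 0.044, 112.0]
[0.211, 100.0, 30.0, 1.0, 0.0, 100.0, 0.0, 0.013, 0.061, 112.0]
2 1002
[0.243, -80.0, 30.0, -1.0, None, 280.0, 0.0, 0.042, 0.058, 112.0]
[0.243, -80.0, 30.0, -1.0, None, 300.0, 0.0, 0.042, 0.044, 112.0]
[0.243, -80.0, 30.0, -1.0, None, 320.0, 0.0, 0.042, 0.018, 112.0]
[0.357, -80.0, 40.0, -1.0, None, 280.0, 0.0, 0.051, 0.05, 112.0]
[0.357, -80.0, 40.0, -1.0, None, 300.0, 0.0, 0.051, 0.03, 112.0]
[0.296, -80.0, 40.0, -1.0, 90.0, 280.0, 0.0, 0.051, 0.05, 112.0]
[0.296, -80.0, 40.0, -1.0, 90.0, 300.0, 0.0, 0.051, 0.03, 112.0]
[0.26, -80.0, 40.0, -1.0, 0.0, 280.0, 0.0, 0.051, 0.05, 112.0]
[0.26, -80.0, 40.0, -1.0, 0.0, 300.0, 0.0, 0.051, 0.03, 112.0]
[0.284, -80.0, 40.0, -1.0, 180.0, 280.0, 0.0, 0.051, 0.05, 112.0]
real	5m56.889s
user	23m11.148s
sys	0m0.815s
```

```bash
cat > plan.py <<'E'
from kin import *
def rims(cams=('top','side')):
    o={}
    for cam in cams:
        im,d=snapshot(cam);P=cloud(cam,d)
        hsv=cv2.cvtColor(im,cv2.COLOR_RGB2HSV);blue=(hsv[...,0]>108)&(hsv[...,0]<128)&(hsv[...,1]>120)
        m=(blue&(P[...,2]>.17)&(P[...,2]<.2)).astype(np.uint8)
        m=cv2.morphologyEx(m,cv2.MORPH_CLOSE,np.ones((9,9)))
        n,l=cv2.connectedComponents(m)
        for i in range(1,n):
            q=P[(l==i)&(P[...,2]>.18)&(P[...,2]<.2)]
            if len(q)>40:
                c,r=cv2.minEnclosingCircle(q[:,:2].astype(np.float32));print(cam,'glass rim',np.round(c,4),round(r,4),np.round(np.percentile(q[:,2],95),4))
        q=P[np.all((P>[.33,-.08,.139])&(P<[.56,.20,.150]),-1)]
        if len(q)>40:
            c,r=cv2.minEnclosingCircle(q[:,:2].astype(np.float32));print(cam,'dish',np.round(c,4),round(r,4))
def legs(R0,p0,R1,p1,n1,n2):
    "rotate in place over n1 rows, then shift over n2 rows: per-row tool deltas"
    rv=np.degrees(R.from_matrix(R0.T@R1).as_rotvec()); d=R1.T@(p1-p0)
    print('  turn/row',np.round(rv/max(n1,1),2),'x',n1,' shift/row',np.round(d/n2,4),'x',n2)
E
python3 - <<'E'
from plan import *
from scan2 import TR,gc,g2,dish
s=show();rims()
q0=s['joints'];Rc=s['orientation'];pc=s['position']
Rt=tool(np.radians(100),np.radians(30),1);t=Rt[:,2];hg=.053;g=np.array([.6125,.031])
p=np.array([*g,.1+hg])+.019*t
W=[(pc,Rt),(p-.10*t+[0,0,.04],Rt),(p-.10*t,Rt),(p,Rt),(p+[0,0,.15],Rt)]
u=np.array([np.cos(np.radians(100)),np.sin(np.radians(100)),0])
ta=np.radians(112);gz=np.sin(ta)*u+[0,0,np.cos(ta)];Rr=R.from_rotvec(np.cross([0,0,1],u)*ta).as_matrix()@Rt
foot=np.r_[np.array(dish)-.108*u[:2],.245];pp=foot+hg*gz+.019*Rr[:,2]
W+=[(pp+[0,0,.02],Rt),(pp,Rr)]
q=q0;p0,R0=pc,Rc
for pw,Rw in W:
    q,e_,m_,Q=go(q,pw,Rw,16);print(np.round(pw,4),'err',round(e_,4),'margin',round(m_,3),'q',q)
    legs(R0,p0,Rw,pw,1,1);p0,R0=pw,Rw
# scene cloud check of hand/forearm along poses
z=np.load('top.npz');C=cloud('top',z['d']).reshape(-1,3);z=np.load('side.npz');C=np.vstack([C,cloud('side',z['d']).reshape(-1,3)])
C=C[(C[:,2]<.3)&(C[:,0]>.25)&(C[:,1]>-.6)&(C[:,1]<.75)]
C=C[np.linalg.norm(C[:,:2]-g,axis=1)>.06]
q=q0
for pw,Rw in W:
    q,_,_,Q=go(q,pw,Rw,6);d=9
    for k in Q:
        P_,R_,_,(e1,w1)=fk(k)
        x=(C-P_)@R_;v=np.maximum(np.maximum([-.0375,-.0935,-.22]-x,x-[.0375,.0935,-.064]),0);a=np.linalg.norm(v,axis=1).min()
        sg=np.array([e1+(w1-e1)*f for f in np.linspace(0,1,8)]);b=min(np.linalg.norm(C-y,axis=1).min() for y in sg);d=min(d,a,b-.06)
    print('clear',round(d,3))
E
```

```text
t 22.23 q [ 0.7614  0.906  -0.1191  1.2721 -0.6163  1.6181  0.8161] p [ 0.5267 -0.2425  0.3053] F [ 0.9449  0.5915 -0.0859] w 0.0881 ff 0.0
[[ 0.0187  0.9997  0.0154]
 [ 0.587  -0.0234  0.8092]
 [ 0.8094 -0.0061 -0.5873]]
top dish [0.4685 0.0939] 0.1192
side glass rim [0.6085 0.0489] 0.0285 0.191
side glass rim [0.5615 0.2194] 0.0275 0.1912
side dish [0.4684 0.0972] 0.1205
[ 0.5267 -0.2425  0.3053] err 0.0 margin 0.255 q [ 0.7428  1.0162 -0.1698  1.087  -0.5544  1.8345  0.8482]
  turn/row [ 9.33  5.91 -6.47] x 1  shift/row [0. 0. 0.] x 1
[ 0.6247 -0.0381  0.2335] err 0.0 margin 0.282 q [ 0.4746  1.0517 -0.2215  1.2555 -0.6908  1.4827  0.7812]
  turn/row [0. 0. 0.] x 1  shift/row [0.03   0.132  0.1955] x 1
[ 0.6247 -0.0381  0.1935] err 0.0 margin 0.31 q [ 0.4747  1.1033 -0.2213  1.2619 -0.6843  1.4412  0.8205]
  turn/row [0. 0. 0.] x 1  shift/row [-0.0346  0.      0.02  ] x 1
[0.6096 0.0472 0.1435] err 0.0 margin 0.253 q [ 0.3975  1.1243 -0.2583  1.4327 -0.7472  1.2299  0.8957]
  turn/row [0. 0. 0.] x 1  shift/row [0.  0.  0.1] x 1
[0.6096 0.0472 0.2935] err 0.0 margin 0.241 q [ 0.3953  0.9182 -0.2548  1.4056 -0.7588  1.3912  0.7315]
  turn/row [0. 0. 0.] x 1  shift/row [ 0.1299  0.     -0.075 ] x 1
[ 0.4613 -0.0152  0.2334] err 0.0 margin 0.243 q [ 0.5811  0.8866 -0.241   1.7955 -0.7019  1.2333  1.0502]
  turn/row [0. 0. 0.] x 1  shift/row [-0.0699 -0.1569 -0.0009] x 1
[ 0.4613 -0.0152  0.2134] err 0.0 margin 0.319 q [-1.1351  1.0646  1.0088  2.1497  0.1111  0.4676 -0.3025]
  turn/row [   0. -112.    0.] x 1  shift/row [0.0158 0.     0.0123] x 1
clear 0.22
clear 0.123
clear 0.083
clear 0.02
clear 0.026
clear 0.107
clear 0.076
```

Call:
servo_tool --pt "1 0 0 0 4.67 2.95 -3.23" --pt "1 0 0 0 4.67 2.95 -3.23" --pt "1 0.0038 0.0165 0.0244 0 0 0" --pt "1 0.0038 0.0165 0.0244 0 0 0" --pt "1 0.0038 0.0165 0.0244 0 0 0" --pt "1 0.0038 0.0165 0.0244 0 0 0" --pt "1 0.0038 0.0165 0.0244 0 0 0" --pt "1 0.0038 0.0165 0.0244 0 0 0" --pt "1 0.0038 0.0165 0.0244 0 0 0" --pt "1 0.0038 0.0165 0.0244 0 0 0" --pt "1 0 0 0 0 0 0"

```text
clock: 23.7
position: [0.6261, -0.0338, 0.2389]
orientation: [[-0.097, 0.984, -0.153], [0.492, 0.181, 0.852], [0.865, 0.007, -0.501]]
ft_force: [-0.4, -0.1, -0.1]
width: 0.0884
finger_force: 0.0
```

```bash
cat >> plan.py <<'E'
def rims(cams=('top','side'),gs=((.6125,.031),(.536,.331),(.567,.1995)),dc=(.4485,.0575)):
    for cam in cams:
        im,d=snapshot(cam);P=cloud(cam,d)
        for g in gs:
            q=P[np.all((P>[g[0]-.06,g[1]-.06,.183])&(P<[g[0]+.06,g[1]+.06,.195]),-1)]
            if len(q)>40:
                c,r=cv2.minEnclosingCircle(q[:,:2].astype(np.float32));print(cam,'glass',np.round(c,4),round(r,4),len(q))
        q=P[np.all((P>[dc[0]-.11,dc[1]-.11,.139])&(P<[dc[0]+.11,dc[1]+.11,.150]),-1)]
        q=q[np.linalg.norm(q[:,:2]-np.array(dc),axis=1)<.115]
        if len(q)>40:
            c,r=cv2.minEnclosingCircle(q[:,:2].astype(np.float32));print(cam,'dish',np.round(c,4),round(r,4),len(q))
    return im
E
python3 - <<'E'
from plan import *
s=show();im=rims();save('s4',im[90:340,150:400],2.2)
Rt=tool(np.radians(100),np.radians(30),1);t=Rt[:,2];p=np.array([.6125,.031,.153])+.019*t
legs(s['orientation'],s['position'],Rt,p-.10*t,1,1)
E
```

```text
t 23.7 q [ 0.4685  1.045  -0.2231  1.2526 -0.6924  1.486   0.7805] p [ 0.6261 -0.0338  0.2389] F [-0.4447 -0.073  -0.136 ] w 0.0884 ff 0.0
[[-0.0966  0.9835 -0.1527]
 [ 0.4915  0.1805  0.852 ]
 [ 0.8655  0.0073 -0.5009]]
top glass [0.6137 0.0295] 0.0344 141
top glass [0.5363 0.3289] 0.0345 153
top glass [0.5674 0.198 ] 0.0345 151
top dish [0.4492 0.0562] 0.0774 558
side glass [0.6116 0.0328] 0.0354 166
side glass [0.5349 0.3333] 0.0348 247
side glass [0.5658 0.2008] 0.0357 207
side dish [0.4469 0.0599] 0.0784 462
  turn/row [-0.14  0.06  0.56] x 1  shift/row [-0.0413 -0.0022  0.0193] x 1
```

View pics/s4.png

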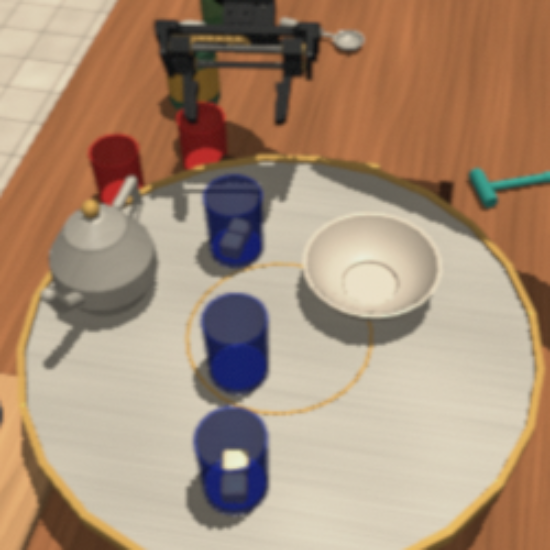

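The side view shows the gripper open behind the first sugar glass at (235,220), with the saucer and other glasses unmoved. Grasping it now.

Call:
servo_tool --pt "1 -0.0103 -0.0022 0.0048 0 0 0.5" --pt "1 -0.0103 0 0.0048 0 0 0" --pt "1 -0.0103 0 0.0048 0 0 0" --pt "1 -0.0103 0 0.0048 0 0 0" --pt "1 0 0 0.02 0 0 0" --pt "1 0 0 0.02 0 0 0" --pt "1 0 0 0.02 0 0 0" --pt "1 0 0 0.02 0 0 0" --pt "1 0 0 0.013 0 0 0" --pt "1 0 0 0.007 0 0 0" --pt "1 0 0 0 0 0 0"

```text
clock: 25.18
position: [0.6095, 0.0426, 0.1422]
orientation: [[-0.084, 0.985, -0.148], [0.494, 0.17, 0.852], [0.865, -0.002, -0.502]]
ft_force: [0.2, 0.5, -0.4]
width: 0.0879
finger_force: 0.0
```

Call:
servo_tool --pt "0.5 0 0 0 0 0 0" --pt "0.5 0 0 0 0 0 0" --pt "0.5 0 0 0 0 0 0" --pt "0.5 0 0 0 0 0 0" --force 30

```text
clock: 25.68
position: [0.6103, 0.0421, 0.1426]
orientation: [[-0.084, 0.986, -0.147], [0.495, 0.169, 0.852], [0.865, -0.001, -0.502]]
ft_force: [2.6, -0.7, 1.4]
width: 0.0659
finger_force: 29.9
```

Call:
servo_tool --pt "0.5 0.0087 0 -0.005 0 0 0" --pt "0.5 0.0173 0 -0.01 0 0 0" --pt "0.5 0.0173 0 -0.01 0 0 0" --pt "0.5 0.026 0 -0.015 0 0 0" --pt "0.5 0.026 0 -0.015 0 0 0" --pt "0.5 0.026 0 -0.015 0 0 0" --pt "0.5 0.0087 0 -0.005 0 0 0" --pt "0.5 0 0 0 0 0 0"

```text
clock: 26.68
position: [0.6098, 0.0429, 0.293]
orientation: [[-0.085, 0.985, -0.148], [0.495, 0.17, 0.852], [0.865, -0.001, -0.503]]
ft_force: [-0.3, 0.1, -2.6]
width: 0.0656
finger_force: 29.9
```

```bash
python3 - <<'E'
from plan import *
s=show();dish=np.array([.448,.058]);hg=.053
im,_=snapshot('side');save('s5',im[60:310,150:400],2.2)
u=np.array([np.cos(np.radians(100)),np.sin(np.radians(100)),0])
ta=np.radians(112);Rt=s['orientation'];gz=np.sin(ta)*u+[0,0,np.cos(ta)];Rr=R.from_rotvec(np.cross([0,0,1],u)*ta).as_matrix()@Rt
foot=np.r_[dish-.108*u[:2],.245];pp=foot+hg*gz+.019*Rr[:,2]
legs(Rt,s['position'],Rt,pp+[0,0,.02],1,1);q,e_,m,_=go(s['joints'],pp+[0,0,.02],Rt);legs(Rt,pp,Rr,pp,1,1);print(go(q,pp+[0,0,.02],Rr)[:3])
E
```

```text
t 26.68 q [ 0.4008  0.9187 -0.2543  1.402  -0.7546  1.3936  0.7294] p [0.6098 0.0429 0.293 ] F [-0.276   0.1455 -2.6077] w 0.0656 ff 29.9
[[-0.0849  0.9854 -0.1478]
 [ 0.4953  0.1704  0.8518]
 [ 0.8645 -0.0009 -0.5026]]
  turn/row [0. 0. 0.] x 1  shift/row [-0.0674 -0.1565  0.0029] x 1
  turn/row [  -0.27 -112.     -0.27] x 1  shift/row [0. 0. 0.] x 1
(array([-1.1385,  1.0104,  0.9983,  2.1425,  0.2015,  0.5099, -0.3709]), np.float64(4.662159245692808e-11), np.float64(0.32002110154693575))
```

View pics/s5.png

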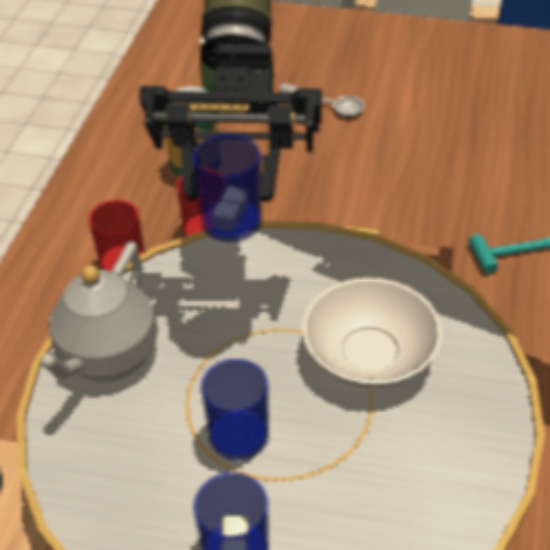

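The glass is held upright with its lumps inside, at (228,190). Moving it over the saucer and tipping.

Call:
servo_tool --pt "0.5 -0.0134 -0.0261 0.0017 0 0 0" --pt "0.5 -0.0134 -0.0261 0.0017 0 0 0" --pt "0.5 -0.0134 -0.0261 0.0017 0 0 0" --pt "0.5 -0.0134 -0.0261 0.0017 0 0 0" --pt "0.5 -0.0134 -0.0261 0.0017 0 0 0" --pt "0.5 -0.0134 -0.0261 0.0017 0 0 0" --pt "0.5 0 0 0 0 -4 0" --pt "0.5 0 0 0 0 -5 0" --pt "0.5 0 0 0 0 -5 0" --pt "0.5 0 0 0 0 -5 0" --pt "0.5 0 0 0 0 -5 0" --pt "0.5 0 0 0 0 -5 0"

```text
clock: 28.22
position: [0.4602, -0.0147, 0.2173]
orientation: [[-0.144, 0.985, -0.09], [0.847, 0.17, 0.504], [0.512, -0.004, -0.859]]
ft_force: [0.5, 0.1, -3.0]
width: 0.0649
finger_force: 29.9
```

Call:
servo_tool --pt "0.5 0 0 0 0 -5 0" --pt "0.5 0 0 0 0 -5 0" --pt "0.5 0 0 0 0 -5 0" --pt "0.5 0 0 0 0 -5 0" --pt "0.5 0 0 0 0 -5 0" --pt "0.5 0 0 0 0 -5 0" --pt "0.5 0 0 0 0 -5 0"

```text
clock: 29.1
position: [0.4597, -0.0144, 0.2173]
orientation: [[-0.17, 0.985, 0.008], [0.983, 0.17, -0.073], [-0.073, -0.005, -0.997]]
ft_force: [-0.8, 0.4, -2.2]
width: 0.0653
finger_force: 29.9
```

```bash
python3 - <<'E'
from plan import *
s=show();im,_=snapshot('side');save('s6',im[60:310,150:400],2.2)
dish=np.array([.448,.058]);hg=.053
Rs=np.array([[-.0849,.9854,-.1478],[.4953,.1704,.8518],[.8645,-.0009,-.5026]])
def foot(S):
    Rc=S['orientation']; Q=Rc@Rs.T; gz=Q[:,2]; f=S['position']-.019*Rc[:,2]-hg*gz; return f,gz
f,gz=foot(s);print('foot',f,'gz',gz,'tilt',np.degrees(np.arccos(gz[2])),'dist',np.linalg.norm(f[:2]-dish))
u=np.array([np.cos(np.radians(100)),np.sin(np.radians(100)),0])
ta=np.radians(112);gz=np.sin(ta)*u+[0,0,np.cos(ta)];Rr=R.from_rotvec(np.cross([0,0,1],u)*ta).as_matrix()@Rs
pp=np.r_[dish-.108*u[:2],.245]+hg*gz+.019*Rr[:,2]
legs(s['orientation'],s['position'],Rr,pp,10,1)
E
```

```text
t 29.1 q [-0.3411  0.5387  0.3403  2.096  -0.194   0.5361  0.2919] p [ 0.4597 -0.0144  0.2173] F [-0.7974  0.4112 -2.1995] w 0.0653 ff 29.9
[[-0.1701  0.9854  0.008 ]
 [ 0.9827  0.1702 -0.0731]
 [-0.0734 -0.0045 -0.9973]]
foot [ 0.4676 -0.06    0.213 ] gz [-0.152   0.8861  0.4378] tilt 64.03674991478924 dist 0.11961708872893075
  turn/row [-0.05 -4.8   0.  ] x 10  shift/row [0.0027 0.0011 0.0027] x 1
```

View pics/s6.png

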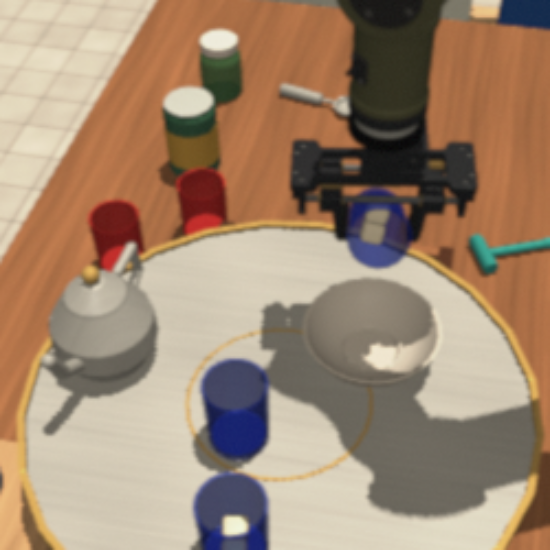

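The glass is tilted about 64° at (378,225) with the lumps still inside and the saucer in front at (370,330). Continuing the tip.

Call:
servo_tool --pt "0.5 0 0 0 0 -4.8 0" --pt "0.5 0 0 0 0 -4.8 0" --pt "0.5 0 0 0 0 -4.8 0" --pt "0.5 0 0 0 0 -4.8 0" --pt "0.5 0 0 0 0 -4 0" --pt "0.5 0 0 0 0 -4 0" --pt "0.5 0 0 0 0 -4 0" --pt "0.5 0 0 0 0 -4 0" --pt "0.5 0 0 0 0 -4 0" --pt "0.5 0 0 0 0 -4 0" --pt "0.5 0 0 0 0 -4 0" --pt "0.5 0 0 0 0 0 0"

```text
clock: 30.65
position: [0.4604, -0.0141, 0.2161]
orientation: [[-0.112, 0.985, 0.13], [0.615, 0.172, -0.77], [-0.781, -0.006, -0.625]]
ft_force: [0.7, 0.0, -2.9]
width: 0.0658
finger_force: 29.9
```

Call:
servo_tool --pt "0.5 0 0 0 0 0 0" --pt "0.5 0 0 0 0 0 0" --pt "0.5 0 0 0 0 0 0"

```text
clock: 31.02
position: [0.4607, -0.0152, 0.2183]
orientation: [[-0.107, 0.986, 0.131], [0.617, 0.169, -0.769], [-0.78, -0.001, -0.626]]
ft_force: [-0.1, -0.4, -2.1]
width: 0.0658
finger_force: 29.9
```

```bash
python3 - <<'E'
from plan import *
s=show();im,d=snapshot('side');save('s7',im[60:310,150:400],2.2)
P=cloud('side',d)
dc=np.array([.448,.058])
m=(np.linalg.norm(P[...,:2]-dc,axis=-1)<.06)&(P[...,2]>.115)&(P[...,2]<.15)
Rs=np.array([[-.0849,.9854,-.1478],[.4953,.1704,.8518],[.8645,-.0009,-.5026]])
print('tilt',np.degrees(np.arccos((s['orientation']@Rs.T)[2,2])))
for q in spot_point('side','lump1'): print(np.array(q['at']),q['conf'])
E
```

```text
t 31.02 q [-1.1339  1.0484  1.0163  2.1461  0.0962  0.4793 -0.2766] p [ 0.4607 -0.0152  0.2183] F [-0.0565 -0.3863 -2.057 ] w 0.0658 ff 29.9
[[-0.1068  0.9856  0.131 ]
 [ 0.617   0.169  -0.7686]
 [-0.7797 -0.0013 -0.6262]]
tilt 111.05849720510275
[0.5401 0.3195 0.1054] 0.49
[0.4524 0.0483 0.1161] 0.45
```

View pics/s7.png

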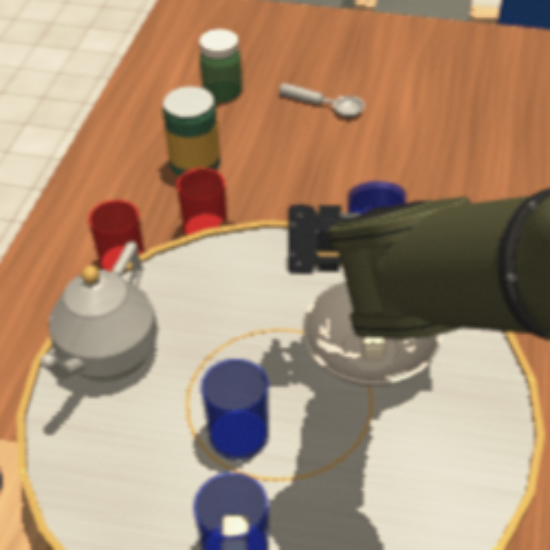

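A lump shows in the saucer at (375,348), but the arm hides the rest. I'll tip a little more, then turn back and look.

Call:
servo_tool --pt "0.5 0 0 0 0 -5 0" --pt "0.5 0 0 0 0 -5 0" --pt "0.5 0 0 0 0 0 0" --pt "0.5 0 0 0 0 0 0" --pt "0.5 0 0 0 0 5 0" --pt "0.5 0 0 0 0 5 0" --pt "0.5 0 0 0 0 5 0" --pt "0.5 0 0 0 0 5 0" --pt "0.5 0 0 0 0 5 0" --pt "0.5 0 0 0 0 5 0" --pt "0.5 0 0 0 0 5 0" --pt "0.5 0 0 0 0 5 0"

```text
clock: 32.62
position: [0.4603, -0.0161, 0.2196]
orientation: [[-0.156, 0.986, 0.061], [0.92, 0.168, -0.355], [-0.36, 0.0, -0.933]]
ft_force: [-0.8, 0.6, -2.0]
width: 0.0655
finger_force: 29.9
```

Call:
servo_tool --pt "0.5 0 0 0 0 6 0" --pt "0.5 0 0 0 0 6 0" --pt "0.5 0 0 0 0 6 0" --pt "0.5 0 0 0 0 6 0"

```text
clock: 33.12
position: [0.4602, -0.0166, 0.2199]
orientation: [[-0.168, 0.986, -0.008], [0.985, 0.168, 0.049], [0.049, 0.001, -0.999]]
ft_force: [-0.1, -0.3, -2.5]
width: 0.0657
finger_force: 29.9
```

```bash
python3 - <<'E'
from plan import *
s=show();im,d=snapshot('side');a=im[60:310,150:400];im2,_=snapshot('top')
save('s8',np.hstack([a,im2[90:340,150:400]]),1.55)
for c in('side','top'):
  for q in spot_point(c,'lump1')+spot_point(c,'dish')[:1]: print(c,np.array(q['at']),q['conf'])
E
```

```text
t 33.12 q [-0.1527  0.5241  0.1892  2.0697 -0.263   0.5796  0.4026] p [ 0.4602 -0.0166  0.2199] F [-0.1179 -0.3366 -2.531 ] w 0.0657 ff 29.9
[[-0.1675  0.9858 -0.0075]
 [ 0.9846  0.1677  0.0487]
 [ 0.0493  0.0008 -0.9988]]
side [0.5419 0.3185 0.1057] 0.64
side [0.4505 0.0604 0.1555] 0.57
side [0.4501 0.0478 0.1168] 0.42
side [0.4515 0.0573 0.1002] 0.82
top [0.4484 0.0617 0.1566] 0.61
top [0.537  0.3178 0.1078] 0.6
top [0.5311 0.3462 0.1054] 0.59
top [0.4476 0.0501 0.1191] 0.52
top [0.4527 0.0564 0.0982] 0.6
```

View pics/s8.png

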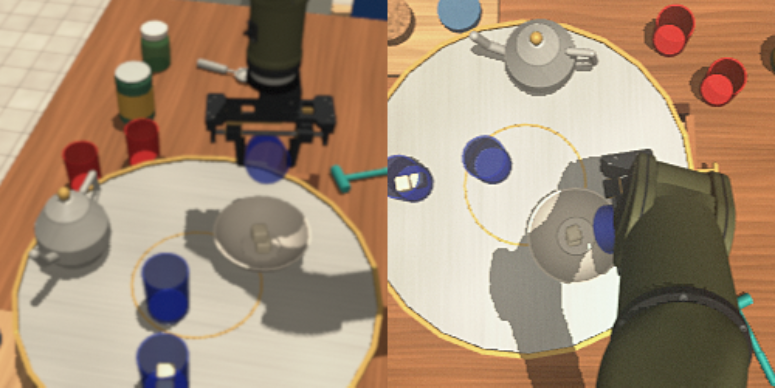

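Both lumps lie stacked in the saucer's middle (side (262,237), top (572,235)), and the glass at (266,158) looks empty. Turning it upright and setting it back.

```bash
python3 - <<'E'
from plan import *
s=read_state()
Rs=np.array([[-.0849,.9854,-.1478],[.4953,.1704,.8518],[.8645,-.0009,-.5026]])
pl=np.array([.6103,.0421,.1436]) # grasp pose TCP
up=pl+[0,0,.12]
legs(s['orientation'],s['position'],Rs,up,11,10);legs(Rs,up,Rs,pl,1,8)
q,a,b,_=go(s['joints'],s['position'],Rs);print(a,b);q,a,b,_=go(q,up,Rs);print(a,b,q)
E
```

```text
turn/row [-0.01  5.2   0.  ] x 11  shift/row [0.0054 0.0157 0.0003] x 10
  turn/row [ 0.  0. -0.] x 1  shift/row [-0.013   0.      0.0075] x 8
5.871547593921544e-15 0.3268092244706876
1.3854233374260728e-15 0.2821419271602822 [ 0.4274  0.9615 -0.3081  1.4131 -0.7179  1.3376  0.7366]
```

Call:
servo_tool --pt "0.5 0 0 0 0 5.2 0" --pt "0.5 0 0 0 0 5.2 0" --pt "0.5 0 0 0 0 5.2 0" --pt "0.5 0 0 0 0 5.2 0" --pt "0.5 0 0 0 0 5.2 0" --pt "0.5 0 0 0 0 5.2 0" --pt "0.5 0 0 0 0 5.2 0" --pt "0.5 0 0 0 0 5.2 0" --pt "0.5 0 0 0 0 5.2 0" --pt "0.5 0 0 0 0 5.2 0" --pt "0.5 0 0 0 0 5.2 0" --pt "0.5 0 0 0 0 0 0"

```text
clock: 34.92
position: [0.4603, -0.0146, 0.2159]
orientation: [[-0.081, 0.985, -0.151], [0.496, 0.172, 0.851], [0.864, -0.006, -0.503]]
ft_force: [-0.7, 0.3, -1.3]
width: 0.0653
finger_force: 29.9
```

Call:
servo_tool --pt "0.5 0.0054 0.0157 0.0003 0 0 0" --pt "0.5 0.0054 0.0157 0.0003 0 0 0" --pt "0.5 0.0054 0.0157 0.0003 0 0 0" --pt "0.5 0.0054 0.0157 0.0003 0 0 0" --pt "0.5 0.0054 0.0157 0.0003 0 0 0" --pt "0.5 0.0054 0.0157 0.0003 0 0 0" --pt "0.5 0.0054 0.0157 0.0003 0 0 0" --pt "0.5 0.0054 0.0157 0.0003 0 0 0" --pt "0.5 0.0054 0.0157 0.0003 0 0 0" --pt "0.5 0.0054 0.0157 0.0003 0 0 0" --pt "0.5 0 0 0 0 0 0"

```text
clock: 36.3
position: [0.6112, 0.0424, 0.2635]
orientation: [[-0.086, 0.985, -0.149], [0.494, 0.172, 0.852], [0.865, -0.0, -0.501]]
ft_force: [0.0, -0.1, -1.8]
width: 0.0658
finger_force: 29.9
```

```bash
python3 - <<'E'
from plan import *
s=show()
Rs=np.array([[-.0849,.9854,-.1478],[.4953,.1704,.8518],[.8645,-.0009,-.5026]])
pl=np.array([.6103,.0421,.1432])
legs(s['orientation'],s['position'],Rs,pl,1,1)
# is the glass still aligned in the hand? rim height from side
im,d=snapshot('side');P=cloud('side',d);hsv=cv2.cvtColor(im,cv2.COLOR_RGB2HSV)
m=(hsv[...,0]>108)&(hsv[...,0]<128)&(hsv[...,1]>110)&(np.linalg.norm(P[...,:2]-[.6125,.031],axis=-1)<.07)&(P[...,2]>.18)
q=P[m];print(len(q),np.percentile(q,[2,50,98],axis=0))
top=q[q[:,2]>np.percentile(q[:,2],98)-.012]
c=np.linalg.lstsq(np.c_[top[:,:2],np.ones(len(top))],top[:,2],rcond=None)[0];print('rim plane slope',c)
E
```

```text
t 36.3 q [ 0.4206  0.9624 -0.2958  1.4085 -0.7255  1.3457  0.7425] p [0.6112 0.0424 0.2635] F [ 0.0124 -0.1037 -1.8104] w 0.0658 ff 29.9
[[-0.0861  0.9851 -0.1488]
 [ 0.494   0.1719  0.8523]
 [ 0.8652 -0.0002 -0.5014]]
  turn/row [-0.06 -0.07  0.08] x 1  shift/row [-0.1041 -0.0009  0.0604] x 1
592 [[0.5798 0.0018 0.2288]
 [0.5992 0.06   0.2685]
 [0.6417 0.0669 0.311 ]]
rim plane slope [ 0.0137 -0.0437  0.3004]
```

Call:
servo_tool --pt "0.5 -0.0173 -0.001 0.01 0 0 0" --pt "0.5 -0.0173 0 0.01 0 0 0" --pt "0.5 -0.0173 0 0.01 0 0 0" --pt "0.5 -0.0173 0 0.01 0 0 0" --pt "0.5 -0.0173 0 0.01 0 0 0" --pt "0.5 -0.0087 0 0.005 0 0 0" --pt "0.5 -0.006 0 0.0035 0 0 0" --pt "0.5 -0.0025 0 0.0015 0 0 0" --pt "0.5 0 0 0 0 0 0"

```text
clock: 37.48
position: [0.6095, 0.0408, 0.1435]
orientation: [[-0.084, 0.985, -0.148], [0.495, 0.17, 0.852], [0.865, -0.001, -0.502]]
ft_force: [0.2, -0.4, -0.4]
width: 0.0655
finger_force: 29.9
```

Call:
servo_tool --pt "0.76 0 0 0 0 0 0" --pt "0.9 0 0 0 0 0 0" --pt "1 0 0 0 0 0 0" --pt "1 0 0 0 0 0 0" --pt "1 0 0 -0.008 0 0 0" --pt "1 0 0 -0.015 0 0 0" --pt "1 0 0 -0.02 0 0 0" --pt "1 0 0 -0.03 0 0 0" --pt "1 0 0 -0.03 0 0 0" --pt "1 0.03 0 -0.03 0 0 0" --pt "1 0.05 0 -0.03 0 0 0" --pt "1 0.05 0 -0.03 0 0 0"

```text
clock: 38.98
position: [0.6268, -0.0608, 0.3545]
orientation: [[-0.083, 0.986, -0.147], [0.495, 0.169, 0.852], [0.865, -0.002, -0.502]]
ft_force: [0.3, -0.8, 0.3]
width: 0.0878
finger_force: 0.0
```

```bash
python3 - <<'E'
from plan import *
s=show();rims()
for c in('side','top'):
  for q in spot_point(c,'lump1'): print(c,np.array(q['at']),q['conf'])
np.save('q.npy',s['joints'])
# plan glass 2
from scan2 import DN,gc,g1,TR
from itertools import product
dish=np.array([.448,.058]);g=np.array([.5355,.331]);hg=.053
z=np.load('top.npz');C=cloud('top',z['d']).reshape(-1,3);z=np.load('side.npz');C=np.vstack([C,cloud('side',z['d']).reshape(-1,3)])
C=C[(C[:,2]<.3)&(C[:,2]>.004)&(C[:,0]>.3)&(C[:,1]>-.6)&(C[:,1]<.78)];C0=C[np.linalg.norm(C[:,:2]-g,axis=1)>.06]
C0=C0[::3]
for psi,a,via,ph in product((-110,-95,-80,-65),(30,38),(None,90,0),(0,20)):
    Rt=tool(np.radians(psi),np.radians(a),-1);t=Rt[:,2];p=np.array([*g,.1+hg])+.019*t
    ph=psi+ph;u=np.array([np.cos(np.radians(ph)),np.sin(np.radians(ph)),0]);ta=np.radians(115);gz=np.sin(ta)*u+[0,0,np.cos(ta)]
    Rr=R.from_rotvec(np.cross([0,0,1],u)*ta).as_matrix()@Rt;pp=np.r_[dish-.108*u[:2],.25]+hg*gz+.019*Rr[:,2]
    W=([(np.array([.5,.1,.42]),DN(via))] if via is not None else [])+[(p-.1*t+[0,0,.12],Rt),(p-.1*t,Rt),(p,Rt),(p+[0,0,.15],Rt),(pp+[0,0,.04],Rt),(pp,Rr)]
    q=s['joints'];out=[]
    for pw,Rw in W:
        q,e_,m_,Q=go(q,pw,Rw,14);d=9
        for k in Q[3::5]:
            P_,R_,_,(e1,w1)=fk(k);x=(C0-P_)@R_;v=np.maximum(np.maximum([-.0375,-.0935,-.2]-x,x-[.0375,.0935,-.064]),0)
            sg=[e1+(w1-e1)*f for f in np.linspace(0,1,6)];d=min(d,np.linalg.norm(v,axis=1).min(),min(np.linalg.norm(C0-y,axis=1).min() for y in sg)-.06)
        out.append((round(e_,3),round(m_,2),round(d,3)))
    if max(o[0] for o in out)<.006 and min(o[1] for o in out)>.05: print(psi,a,via,ph,out)
E
```

```text
t 38.98 q [ 0.5098  0.9358 -0.2548  1.1347 -0.6842  1.6567  0.6148] p [ 0.6268 -0.0608  0.3545] F [ 0.3467 -0.7806  0.2769] w 0.0878 ff 0.0
[[-0.0829  0.9856 -0.147 ]
 [ 0.4955  0.1688  0.8521]
 [ 0.8647 -0.0022 -0.5023]]
top glass [0.6107 0.0281] 0.0343 148
top glass [0.5366 0.329 ] 0.0343 158
top glass [0.5674 0.1975] 0.0343 148
top dish [0.4491 0.0564] 0.0774 552
side glass [0.6098 0.0322] 0.036 164
side glass [0.5351 0.3325] 0.0351 246
side glass [0.565  0.2011] 0.0354 217
side dish [0.449  0.0596] 0.0789 500
side [0.4493 0.058  0.1548] 0.62
side [0.4518 0.0471 0.118 ] 0.54
side [0.5392 0.3216 0.1086] 0.47
top [0.5353 0.347  0.1065] 0.65
top [0.5384 0.3158 0.1095] 0.54
top [0.4469 0.0489 0.1193] 0.45
top [0.4495 0.0606 0.1546] 0.4
-80 30 None -80 [(np.float64(0.0), np.float64(0.2), np.float64(0.116)), (np.float64(0.0), np.float64(0.21), np.float64(0.021)), (np.float64(0.0), np.float64(0.36), np.float64(0.014)), (np.float64(0.0), np.float64(0.44), np.float64(0.046)), (np.float64(0.0), np.float64(0.48), np.float64(0.07)), (np.float64(0.0), np.float64(0.45), np.float64(0.059))]
-80 
[... 8250 characters left out ...]
oat64(0.151)), (np.float64(0.0), np.float64(0.49), np.float64(0.059)), (np.float64(0.0), np.float64(0.66), np.float64(0.036)), (np.float64(0.0), np.float64(0.66), np.float64(0.074)), (np.float64(0.0), np.float64(0.44), np.float64(0.104)), (np.float64(0.0), np.float64(0.42), np.float64(0.057))]
-65 38 0 -45 [(np.float64(0.0), np.float64(0.23), np.float64(0.216)), (np.float64(0.0), np.float64(0.47), np.float64(0.151)), (np.float64(0.0), np.float64(0.49), np.float64(0.059)), (np.float64(0.0), np.float64(0.66), np.float64(0.036)), (np.float64(0.0), np.float64(0.66), np.float64(0.074)), (np.float64(0.0), np.float64(0.35), np.float64(0.119)), (np.float64(0.0), np.float64(0.37), np.float64(0.043))]
```

Glass 1 stands at (0.610, 0.030), upright, with both its lumps in the saucer. For glass 2 I'll swing the tool over about its closing axis and approach from the +y side.

Call:
servo_tool --pt "1 0 0 0 0 -8 0" --pt "1 0 0 0 0 -8 0" --pt "1 0 0 0 0 -8 0" --pt "1 0 0 0 0 -8 0" --pt "1 0 0 0 0 -8 0" --pt "1 0 0 0 0 -8 0" --pt "1 0 0 0 0 -8 0" --pt "1 0 0 0 0 -8 0" --pt "1 0 0 0 0 -8 0" --pt "1 0 0 0 0 -8 0" --pt "1 0 0 0 0 -8 0" --pt "1 0 0 0 0 -8 0"

```text
clock: 40.67
position: [0.6265, -0.0597, 0.3518]
orientation: [[-0.139, 0.985, 0.098], [0.793, 0.17, -0.585], [-0.593, -0.004, -0.805]]
ft_force: [0.1, -1.2, -0.5]
width: 0.0882
finger_force: 0.0
```

```bash
python3 - <<'E'
from plan import *
s=show()
Rt=tool(np.radians(-80),np.radians(38),-1);t=Rt[:,2];p=np.array([.5355,.331,.153])+.019*t
w=p-.1*t+[0,0,.12]
legs(s['orientation'],s['position'],Rt,w,2,12);legs(Rt,w,Rt,p-.1*t,1,4)
q,a,b,_=go(s['joints'],s['position'],Rt);print(a,b,q);q,a,b,_=go(q,w,Rt);print(a,b,q)
E
```

```text
t 40.67 q [-0.5276  0.6447  0.426   1.5752  0.4545  1.0237 -0.2572] p [ 0.6265 -0.0597  0.3518] F [ 0.0893 -1.2144 -0.4971] w 0.0882 ff 0.0
[[-0.1391  0.9854  0.0978]
 [ 0.7928  0.17   -0.5853]
 [-0.5935 -0.0038 -0.8049]]
  turn/row [-0.15 -7.8   0.  ] x 2  shift/row [ 0.0257 -0.0018 -0.029 ] x 12
  turn/row [0. 0. 0.] x 1  shift/row [0.0236 0.     0.0185] x 4
6.505096236560827e-15 0.9195761514858871 [-0.6975  0.7515  0.5638  1.6404  0.6373  1.017  -0.4686]
7.081200064823876e-14 0.30041491258733233 [-1.1346  1.0562  0.4479  0.9144  0.3262  1.7896 -0.6326]
```

Call:
servo_tool --pt "1 0 0 0 0 -7.8 0" --pt "1 0 0 0 0 -7.8 0" --pt "1 0.0308 -0.0022 -0.0348 0 0 0" --pt "1 0.0308 -0.0022 -0.0348 0 0 0" --pt "1 0.0308 -0.0022 -0.0348 0 0 0" --pt "1 0.0308 -0.0022 -0.0348 0 0 0" --pt "1 0.0308 -0.0022 -0.0348 0 0 0" --pt "1 0.0308 -0.0022 -0.0348 0 0 0" --pt "1 0.0308 -0.0022 -0.0348 0 0 0" --pt "1 0.0308 -0.0022 -0.0348 0 0 0" --pt "1 0.0308 -0.0022 -0.0348 0 0 0" --pt "1 0.0308 -0.0022 -0.0348 0 0 0"

```text
clock: 42.18
position: [0.5257, 0.3948, 0.325]
orientation: [[-0.108, 0.986, 0.131], [0.608, 0.17, -0.776], [-0.786, -0.004, -0.618]]
ft_force: [0.4, -1.4, -0.5]
width: 0.0882
finger_force: 0.0
```

```bash
python3 - <<'E'
from plan import *
s=show();rims(('top',))
Rt=tool(np.radians(-80),np.radians(38),-1);t=Rt[:,2];p=np.array([.5355,.331,.153])+.019*t
w=p-.1*t
legs(s['orientation'],s['position'],Rt,w,1,1)
q,a,b,_=go(s['joints'],w,Rt);print(a,b,q)
E
```

```text
t 42.17 q [-1.134   1.0616  0.4635  0.8982  0.3126  1.7998 -0.6185] p [0.5257 0.3948 0.325 ] F [ 0.3788 -1.3753 -0.4509] w 0.0882 ff 0.0
[[-0.1079  0.9855  0.1308]
 [ 0.6081  0.1695 -0.7755]
 [-0.7865 -0.0041 -0.6176]]
top glass [0.611  0.0283] 0.0345 146
top glass [0.5363 0.3287] 0.0344 156
top glass [0.5674 0.1974] 0.0344 152
top dish [0.4491 0.0562] 0.0773 564
  turn/row [-0.33 -0.14  0.04] x 1  shift/row [ 0.0958 -0.0015  0.0757] x 1
3.515754434068976e-16 0.3039206264466485 [-1.1401  1.1739  0.4349  1.0033  0.2767  1.6181 -0.7329]
```

Call:
servo_tool --pt "1 0.024 -0.0015 0.0189 -0.3 0 0" --pt "1 0.024 0 0.0189 0 0 0" --pt "1 0.024 0 0.0189 0 0 0" --pt "1 0.0238 0 0.019 0 0 0" --pt "1 0 0 0.02 0 0 0" --pt "1 0 0 0.02 0 0 0" --pt "1 0 0 0.02 0 0 0" --pt "1 0 0 0.02 0 0 0" --pt "1 0 0 0.013 0 0 0" --pt "1 0 0 0.007 0 0 0" --pt "1 0 0 0 0 0 0"

```text
clock: 43.6
position: [0.5386, 0.3162, 0.1421]
orientation: [[-0.107, 0.985, 0.137], [0.61, 0.174, -0.773], [-0.785, 0.001, -0.619]]
ft_force: [0.5, 0.6, 0.5]
width: 0.0883
finger_force: 0.0
```

Call:
servo_tool --pt "0.5 0 0 0 0 0 0" --pt "0.5 0 0 0 0 0 0" --pt "0.5 0 0 0 0 0 0" --pt "0.5 0 0 0 0 0 0" --force 30

```text
clock: 44.1
position: [0.5389, 0.3172, 0.1426]
orientation: [[-0.107, 0.985, 0.139], [0.611, 0.175, -0.772], [-0.784, 0.002, -0.62]]
ft_force: [0.5, 1.4, 1.7]
width: 0.0681
finger_force: 30.0
```

Call:
servo_tool --pt "0.5 -0.0079 0 -0.0062 0 0 0" --pt "0.5 -0.0158 0 -0.0123 0 0 0" --pt "0.5 -0.0158 0 -0.0123 0 0 0" --pt "0.5 -0.0197 0 -0.0154 0 0 0" --pt "0.5 -0.0197 0 -0.0154 0 0 0" --pt "0.5 -0.0197 0 -0.0154 0 0 0" --pt "0.5 -0.0197 0 -0.0154 0 0 0" --pt "0.5 0 0 0 0 0 0"

```text
clock: 45.1
position: [0.5395, 0.316, 0.2949]
orientation: [[-0.104, 0.985, 0.14], [0.613, 0.174, -0.771], [-0.784, 0.005, -0.621]]
ft_force: [-0.3, -0.3, -2.1]
width: 0.0679
finger_force: 30.0
```

```bash
python3 - <<'E'
from plan import *
s=show();rims(('top',));dish=np.array([.449,.058]);hg=.053
np.savez('g2.npz',Rs=s['orientation'],p=s['position'])
for q in spot_point('top','lump1'): print(np.array(q['at']),q['conf'])
u=np.array([np.cos(np.radians(-80)),np.sin(np.radians(-80)),0])
ta=np.radians(114);Rt=s['orientation'];gz=np.sin(ta)*u+[0,0,np.cos(ta)];Rr=R.from_rotvec(np.cross([0,0,1],u)*ta).as_matrix()@Rt
foot=np.r_[dish-.110*u[:2],.252];pp=foot+hg*gz+.019*Rr[:,2]
print(pp);legs(Rt,s['position'],Rt,pp,1,1);q,e_,m,_=go(s['joints'],pp,Rt);legs(Rt,pp,Rr,pp,1,1);print(e_,m,go(q,pp,Rr)[:3])
g0=pp-.019*Rt[:,2]-[0,0,hg];print('upright foot there',g0)
E
```

```text
t 45.1 q [-1.1075  0.9914  0.4714  1.1892  0.345   1.5492 -0.6576] p [0.5395 0.316  0.2949] F [-0.2595 -0.2962 -2.0623] w 0.0679 ff 30.0
[[-0.1041  0.9847  0.1396]
 [ 0.6126  0.1741 -0.771 ]
 [-0.7835  0.0053 -0.6213]]
top glass [0.6107 0.0281] 0.0343 146
top glass [0.5676 0.1978] 0.0344 146
top dish [0.449  0.0562] 0.0773 549
[0.4474 0.0533 0.12  ] 0.62
[0.5401 0.3156 0.2617] 0.58
[0.5308 0.3437 0.2557] 0.42
[0.451  0.058  0.1541] 0.39
[0.4355 0.1352 0.2216]
  turn/row [0. 0. 0.] x 1  shift/row [-0.0424 -0.1343  0.1703] x 1
  turn/row [  0.44 114.     0.42] x 1  shift/row [0. 0. 0.] x 1
1.1228410153908823e-13 0.5820538616395194 (array([ 0.7089,  1.0271, -0.8784,  2.0281, -0.5495,  0.6781,  0.6975]), np.float64(4.462442815211955e-11), np.float64(0.4504802004635816))
upright foot there [0.4328 0.1499 0.1805]
```

Glass 2 is held with both of its lumps (lifted to z 0.26). Moving it over and tipping.

Call:
servo_tool --pt "0.5 -0.0047 -0.0149 0.0189 0 0 0" --pt "0.5 -0.0047 -0.0149 0.0189 0 0 0" --pt "0.5 -0.0047 -0.0149 0.0189 0 0 0" --pt "0.5 -0.0047 -0.0149 0.0189 0 0 0" --pt "0.5 -0.0047 -0.0149 0.0189 0 0 0" --pt "0.5 -0.0047 -0.0149 0.0189 0 0 0" --pt "0.5 -0.0047 -0.0149 0.0189 0 0 0" --pt "0.5 -0.0047 -0.0149 0.0189 0 0 0" --pt "0.5 -0.0047 -0.0149 0.0189 0 0 0" --pt "0.5 0 0 0 0 0 0"

```text
clock: 46.45
position: [0.433, 0.1335, 0.2196]
orientation: [[-0.109, 0.985, 0.135], [0.608, 0.173, -0.775], [-0.787, -0.002, -0.617]]
ft_force: [0.7, 0.2, -1.8]
width: 0.0678
finger_force: 30.0
```

Call:
servo_tool --pt "0.5 0 0 0 0 5 0" --pt "0.5 0 0 0 0 5 0" --pt "0.5 0 0 0 0 5 0" --pt "0.5 0 0 0 0 5 0" --pt "0.5 0 0 0 0 5 0" --pt "0.5 0 0 0 0 5 0" --pt "0.5 0 0 0 0 5 0" --pt "0.5 0 0 0 0 5 0" --pt "0.5 0 0 0 0 5 0" --pt "0.5 0 0 0 0 5 0" --pt "0.5 0 0 0 0 5 0" --pt "0.5 0 0 0 0 5 0"

```text
clock: 47.95
position: [0.4353, 0.1351, 0.2203]
orientation: [[-0.173, 0.985, -0.024], [0.974, 0.175, 0.145], [0.147, 0.002, -0.989]]
ft_force: [-0.0, 0.3, -1.8]
width: 0.0679
finger_force: 30.0
```

```bash
python3 - <<'E'
from plan import *
s=show();rims(('side',));Rs=np.load('g2.npz')['Rs'];dish=np.array([.449,.058]);hg=.053
gz=(s['orientation']@Rs.T)[:,2];f=s['position']-.019*s['orientation'][:,2]-hg*gz
print('tilt',np.degrees(np.arccos(gz[2])),'foot',f,'gz',gz)
u=np.array([np.cos(np.radians(-80)),np.sin(np.radians(-80)),0]);ta=np.radians(114);g=np.sin(ta)*u+[0,0,np.cos(ta)];Rr=R.from_rotvec(np.cross([0,0,1],u)*ta).as_matrix()@Rs
pp=np.r_[dish-.110*u[:2],.25]+hg*g+.019*Rr[:,2]
legs(s['orientation'],s['position'],Rr,pp,12,1)
E
```

```text
t 47.95 q [-0.1763  0.5094 -0.1834  2.0932 -0.112   0.5234 -0.0632] p [0.4353 0.1351 0.2203] F [-0.0057  0.3059 -1.7824] w 0.0679 ff 30.0
[[-0.1734  0.9846 -0.0237]
 [ 0.9739  0.1751  0.1447]
 [ 0.1466  0.002  -0.9892]]
side glass [0.6084 0.0313] 0.0356 166
side glass [0.5671 0.2011] 0.0357 213
side dish [0.4489 0.0605] 0.0785 229
tilt 60.014291302199595 foot [0.4275 0.1775 0.2126] gz [ 0.1559 -0.852   0.4998]
  turn/row [-0.    4.5   0.04] x 12  shift/row [-0.0005  0.0001  0.0004] x 1
```

Call:
servo_tool --pt "0.5 0 0 0 0 5 0" --pt "0.5 0 0 0 0 5 0" --pt "0.5 0 0 0 0 5 0" --pt "0.5 0 0 0 0 4 0" --pt "0.5 0 0 0 0 4 0" --pt "0.5 0 0 0 0 4 0" --pt "0.5 0 0 0 0 4 0" --pt "0.5 0 0 0 0 4 0" --pt "0.5 0 0 0 0 4 0" --pt "0.5 0 0 0 0 4 0" --pt "0.5 0 0 0 0 4 0" --pt "0.5 0 0 0 0 4 0"

```text
clock: 49.5
position: [0.4355, 0.1346, 0.2188]
orientation: [[-0.09, 0.985, -0.149], [0.503, 0.174, 0.847], [0.86, 0.001, -0.511]]
ft_force: [0.8, -0.6, -2.0]
width: 0.0677
finger_force: 30.0
```

Call:
servo_tool --pt "0.5 0 0 0 0 3 0" --pt "0.5 0 0 0 0 4 0" --pt "0.5 0 0 0 0 4 0" --pt "0.5 0 0 0 0 0 0" --pt "0.5 0 0 0 0 0 0" --pt "0.5 0 0 0 0 0 0"

```text
clock: 50.25
position: [0.4345, 0.1355, 0.2204]
orientation: [[-0.062, 0.984, -0.164], [0.333, 0.175, 0.926], [0.941, 0.002, -0.339]]
ft_force: [-0.3, -0.8, -1.3]
width: 0.0679
finger_force: 30.0
```

Call:
servo_tool --pt "0.5 0 0 0 0 -5 0" --pt "0.5 0 0 0 0 -5 0" --pt "0.5 0 0 0 0 -5 0" --pt "0.5 0 0 0 0 -5 0" --pt "0.5 0 0 0 0 -5 0" --pt "0.5 0 0 0 0 -5 0" --pt "0.5 0 0 0 0 -5 0" --pt "0.5 0 0 0 0 -5 0" --pt "0.5 0 0 0 0 -5 0" --pt "0.5 0 0 0 0 -5 0" --pt "0.5 0 0 0 0 -5 0" --pt "0.5 0 0 0 0 -5 0"

```text
clock: 51.75
position: [0.4335, 0.1359, 0.2211]
orientation: [[-0.173, 0.984, -0.029], [0.969, 0.176, 0.174], [0.177, 0.002, -0.984]]
ft_force: [0.2, -0.7, -1.6]
width: 0.0677
finger_force: 30.0
```

```bash
python3 - <<'E'
from plan import *
s=show();rims(('side',));Rs=np.load('g2.npz')['Rs']
gz=(s['orientation']@Rs.T)[:,2];print('tilt',np.degrees(np.arccos(gz[2])))
im,d=snapshot('side');im2,_=snapshot('top')
save('s9',np.hstack([im[60:310,150:400],im2[90:340,150:400]]),1.55)
for c in('side','top'):
  for q in spot_point(c,'lump1'): print(c,np.array(q['at']),q['conf'])
pl=np.array([.5389,.3172,.1432]);up=pl+[0,0,.13]
legs(s['orientation'],s['position'],Rs,up,1,1)
E
```

```text
t 51.75 q [-0.1387  0.5105 -0.2114  2.0977 -0.1469  0.5198 -0.0187] p [0.4335 0.1359 0.2211] F [ 0.2035 -0.7038 -1.6148] w 0.0677 ff 30.0
[[-0.1734  0.9844 -0.0293]
 [ 0.9689  0.1758  0.1743]
 [ 0.1767  0.0019 -0.9843]]
side glass [0.6104 0.0319] 0.0366 171
side glass [0.566  0.2007] 0.0356 211
side dish [0.4481 0.0591] 0.0783 217
tilt 61.76331528353475
  turn/row [ -0.16 -61.76   0.17] x 1  shift/row [ 0.0592  0.1356 -0.1574] x 1
```

View pics/s9.png

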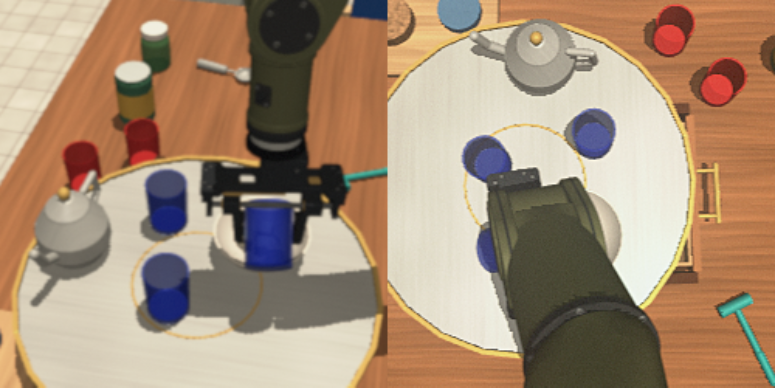

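The glass hides the saucer at (270,235), and nothing has fallen on the tray. Turning it upright and moving off to look.

Call:
servo_tool --pt "0.5 0 0 0 0 -5.2 0" --pt "0.5 0 0 0 0 -5.2 0" --pt "0.5 0 0 0 0 -5.2 0" --pt "0.5 0 0 0 0 -5.2 0" --pt "0.5 0 0 0 0 -5.2 0" --pt "0.5 0 0 0 0 -5.2 0" --pt "0.5 0 0 0 0 -5.2 0" --pt "0.5 0 0 0 0 -5.2 0" --pt "0.5 0 0 0 0 -5.2 0" --pt "0.5 0 0 0 0 -5.2 0" --pt "0.5 0 0 0 0 -5.2 0" --pt "0.5 0 0 0 0 -4.6 0"

```text
clock: 53.5
position: [0.4344, 0.1344, 0.2187]
orientation: [[-0.108, 0.985, 0.134], [0.613, 0.172, -0.772], [-0.783, -0.001, -0.622]]
ft_force: [0.4, -0.2, -1.0]
width: 0.0677
finger_force: 30.0
```

Call:
servo_tool --pt "0.5 0.0059 0.0136 -0.0157 0 0 0" --pt "0.5 0.0059 0.0136 -0.0157 0 0 0" --pt "0.5 0.0059 0.0136 -0.0157 0 0 0" --pt "0.5 0.0059 0.0136 -0.0157 0 0 0" --pt "0.5 0.0059 0.0136 -0.0157 0 0 0" --pt "0.5 0.0059 0.0136 -0.0157 0 0 0" --pt "0.5 0.0059 0.0136 -0.0157 0 0 0" --pt "0.5 0.0059 0.0136 -0.0157 0 0 0" --pt "0.5 0.0059 0.0136 -0.0157 0 0 0" --pt "0.5 0.0059 0.0136 -0.0157 0 0 0" --pt "0.5 0 0 0 0 0 0"

```text
clock: 54.88
position: [0.5415, 0.3153, 0.27]
orientation: [[-0.108, 0.985, 0.134], [0.615, 0.172, -0.769], [-0.781, -0.001, -0.624]]
ft_force: [0.1, 0.2, -1.3]
width: 0.0676
finger_force: 30.0
```

```bash
python3 - <<'E'
from plan import *
s=show();Rs=np.load('g2.npz')['Rs']
rims(('top',))
im,d=snapshot('side');im2,_=snapshot('top')
save('s10',np.hstack([im[110:360,150:400],im2[90:340,150:400]]),1.55)
for c in('side','top'):
  for q in spot_point(c,'lump1'): print(c,np.array(q['at']),q['conf'])
pl=np.array([.5389,.3172,.1432])
legs(s['orientation'],s['position'],Rs,pl,1,1)
E
```

```text
t 54.88 q [-1.106   1.0215  0.4795  1.2009  0.3239  1.5129 -0.6631] p [0.5415 0.3153 0.27  ] F [ 0.136   0.2447 -1.3212] w 0.0676 ff 30.0
[[-0.1082  0.9851  0.1339]
 [ 0.615   0.1722 -0.7695]
 [-0.781  -0.0009 -0.6245]]
top glass [0.6112 0.0285] 0.0348 150
top glass [0.5675 0.1978] 0.0344 150
top dish [0.4491 0.0564] 0.0774 578
side [0.45   0.0461 0.1174] 0.53
side [0.4818 0.0587 0.1248] 0.52
side [0.4199 0.091  0.1146] 0.45
side [0.4512 0.0448 0.1184] 0.42
top [0.448  0.0456 0.1179] 0.64
top [0.483  0.0596 0.126 ] 0.64
top [0.4181 0.0858 0.1188] 0.52
top [0.4457 0.0506 0.118 ] 0.38
  turn/row [-0.31 -0.23  0.21] x 1  shift/row [ 0.1008 -0.0029  0.077 ] x 1
```

View pics/s10.png

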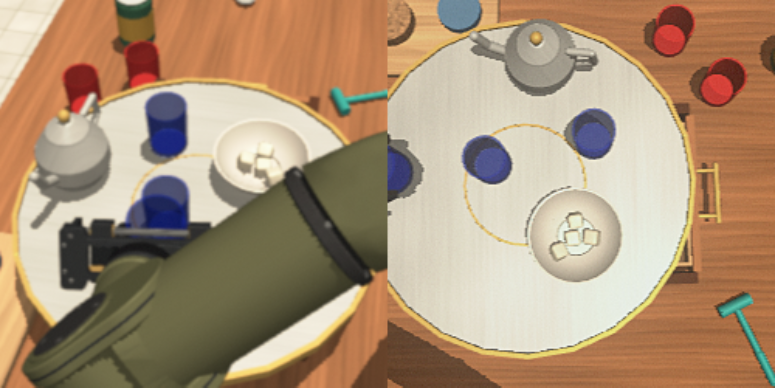

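All four lumps lie in the saucer (top view, around (573,235)). Setting glass 2 down.

Call:
servo_tool --pt "0.5 0.0157 -0.0029 0.012 -0.3 -0.2 0.2" --pt "0.5 0.0157 0 0.012 0 0 0" --pt "0.5 0.0157 0 0.012 0 0 0" --pt "0.5 0.0157 0 0.012 0 0 0" --pt "0.5 0.0157 0 0.012 0 0 0" --pt "0.5 0.0118 0 0.009 0 0 0" --pt "0.5 0.0071 0 0.0054 0 0 0" --pt "0.5 0.0034 0 0.0026 0 0 0" --pt "0.5 0 0 0 0 0 0"

```text
clock: 56.25
position: [0.5382, 0.3177, 0.1451]
orientation: [[-0.103, 0.984, 0.143], [0.611, 0.176, -0.772], [-0.785, 0.008, -0.62]]
ft_force: [0.2, 0.3, -1.7]
width: 0.0681
finger_force: 30.0
```

Call:
servo_tool --pt "0.78 0 0 0 0 0 0" --pt "0.9 0 0 0 0 0 0" --pt "1 0 0 0 0 0 0" --pt "1 0 0 0 0 0 0" --pt "1 0 0 -0.008 0 0 0" --pt "1 0 0 -0.015 0 0 0" --pt "1 0 0 -0.02 0 0 0" --pt "1 0 0 -0.03 0 0 0" --pt "1 0 0 -0.03 0 0 0" --pt "1 -0.03 0 -0.03 0 0 0" --pt "1 -0.05 0 -0.03 0 0 0" --pt "1 -0.03 0 -0.03 0 0 0"

```text
clock: 57.75
position: [0.5221, 0.3995, 0.3548]
orientation: [[-0.101, 0.984, 0.144], [0.612, 0.176, -0.771], [-0.784, 0.01, -0.621]]
ft_force: [-0.0, 0.1, 0.8]
width: 0.0883
finger_force: 0.0
```

Call:
servo_tool --pt "1 0 0 0 0 0 0" --pt "1 0 0 0 0 0 0"

```text
clock: 58.0
position: [0.5214, 0.3999, 0.3504]
orientation: [[-0.105, 0.984, 0.142], [0.611, 0.177, -0.771], [-0.785, 0.006, -0.62]]
ft_force: [-0.8, 0.3, -0.8]
width: 0.0881
finger_force: 0.0
```

```bash
python3 - <<'E'
from plan import *
s=show();rims()
im,d=snapshot('top');P=cloud('top',d);save('s11',im[80:345,120:410],2.2)
for q in spot_point('top','lump1')+spot_point('top','teapot')[:1]: print(np.array(q['at']),q['conf'])
f=P[(P[...,2]>.07)&(P[...,2]<.084)&(P[...,1]<-.12)&(P[...,1]>-.36)&(P[...,0]>.44)&(P[...,0]<.6)]
print('front',len(f),np.percentile(f,[2,50,98],axis=0))
E
```

```text
t 58.0 q [-1.1493  1.0413  0.4879  0.8745  0.3109  1.83   -0.5949] p [0.5214 0.3999 0.3504] F [-0.8258  0.2593 -0.7569] w 0.0881 ff 0.0
[[-0.1047  0.9842  0.1424]
 [ 0.6112  0.1767 -0.7715]
 [-0.7845  0.0063 -0.6201]]
top glass [0.6112 0.0283] 0.0346 146
top glass [0.5352 0.3292] 0.0346 164
top glass [0.5674 0.1975] 0.0344 151
top dish [0.4492 0.0563] 0.0774 572
side glass [0.609  0.0314] 0.0356 164
side glass [0.5352 0.3236] 0.0322 60
side glass [0.5666 0.2008] 0.0358 207
side dish [0.4463 0.0592] 0.0789 474
[0.4205 0.0904 0.1167] 0.56
[0.4471 0.0514 0.1189] 0.43
[0.4811 0.0586 0.1248] 0.41
[0.4474 0.0448 0.1202] 0.4
[0.7404 0.1204 0.1023] 0.65
front 194 [[ 0.4422 -0.1529  0.0712]
 [ 0.4844 -0.1476  0.077 ]
 [ 0.5952 -0.1378  0.0813]]
```

View pics/s11.png

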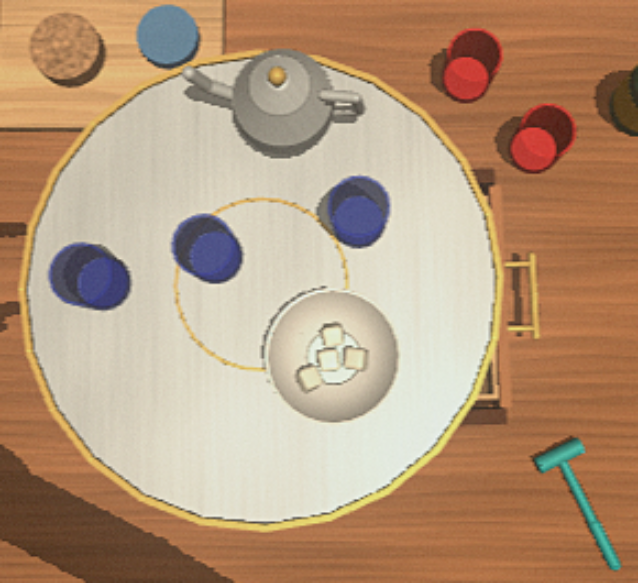

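```bash
python3 - <<'E'
from plan import *
from scipy.optimize import least_squares
for cam in('top','side'):
    im,d=snapshot(cam);P=cloud(cam,d);hsv=cv2.cvtColor(im,cv2.COLOR_RGB2HSV)
    rr=np.linalg.norm(P[...,:2]-[.5375,.147],axis=-1)
    m=(hsv[...,0]>17)&(hsv[...,0]<32)&(hsv[...,1]>120)&(P[...,2]>.097)&(P[...,2]<.112)&(rr>.26)&(rr<.30)
    q=P[m];f=least_squares(lambda x:np.linalg.norm(q[:,:2]-x[:2],axis=1)-x[2],[.5375,.147,.28],loss='huber',f_scale=.003);c=f.x
    print(cam,'rim',len(q),c)
    n=np.array([-.0225,-.9997])
    h=P[(P[...,2]>.048)&(P[...,2]<.066)&(P[...,0]>.47)&(P[...,0]<.59)&(P[...,1]<-.16)&(P[...,1]>-.23)]
    if len(h): dd=(h[:,:2]-c[:2])@n;print(' bar',len(h),np.percentile(dd,[2,50,90,98]))
    e=P[(P[...,2]>.074)&(P[...,2]<.083)&(P[...,0]>.41)&(P[...,0]<.65)&(P[...,1]<-.12)&(P[...,1]>-.2)]
    dd=(e[:,:2]-c[:2])@n;print(' front',len(e),np.percentile(dd,[50,90,98,100]))
E
```

```text
top rim 2062 [0.5357 0.1434 0.2804]
 bar 199 [0.3046 0.3307 0.3362 0.3392]
 front 326 [0.2898 0.2958 0.2993 0.3009]
side rim 803 [0.5351 0.1471 0.2806]
 bar 22 [0.3323 0.3349 0.3388 0.3399]
 front 16 [0.2971 0.3012 0.3015 0.3016]
```

```bash
python3 -c "
from plant import *
print(close_job())"
```

```text
the job is handed in; nothing more can be done
None
```

The job is handed in, at about 58 s on the robot's clock. In the last pictures all four sugar lumps are in the saucer, all three blue glasses stand upright on the tray, and the empty glass and teapot have not moved. The hammer was laid in the drawer and the drawer pushed against its stop, but the camera could not confirm the last few millimetres of closure.

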